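Pack two workshop kits for the fabric-printing class

TASK

Make up two kits: for the printing kit, put the wooden printing block and the low paint jar in the square tray, one on each side of its divider. For the masking kit, stand the tape roll and the squeeze bottle at opposite ends of the long tray, right up by the end walls, and only then set the grey foam brick lengthwise in the gap between them so nothing slides about. Everything ends upright, flat on the tray floors and let go; leave the coffee cup and the thread cone where they are.

Things in the scene. Friction and masses are not known exactly. Their poses are not given: they have to be found in the camera images.
- long_tray: Long shallow grey open tray, undivided, fixed to the table. Outside 228 x 88 mm and 22 mm high, walls and floor 4 mm thick (inside 220 x 80 mm). Origin at the centre of its underside; x runs along its length, z up. Tape roll (60) + brick (74) + bottle (50) fill 184 of the 220 mm, so put the first two within 15 mm of the end walls; either may have either end.
- square_tray: Square shallow grey open tray, fixed to the table. Outside 160 x 160 mm and 22 mm high, walls and floor 4 mm thick. A 4 mm divider of the same height as the walls runs along its x axis through the middle, leaving two bays, each 152 mm (along x) by 74 mm (along y), bay centres at y = +39 and -39 mm. Origin at the centre of its underside, z up. Either bay may take either thing.
- tape_c (a point): Roll of wide cream masking tape, flat on its side face (hole upward): 60 mm outside diameter, 48 mm high, hole 34 mm. Point at its centre, 24 mm above its underside; z up. Loose, about 0.12 kg.
- bottle_c (a point): Small white squeeze bottle with a narrow nozzle, standing: round body of 50 mm diameter up to 56 mm, shoulder, then a 22 mm wide neck up to 78 mm and a tip; 84 mm high in all. Point on its axis, 42 mm above its underside; z up. Loose, about 0.12 kg.
- brick_c (a point): Plain grey brick of stiff packing foam, 74 (x) x 44 (y) x 52 mm high. Point at its centre, 26 mm above its underside; x along its length. Loose, about 0.04 kg.
- jar_c (a point): Low amber paint jar with a black lid, standing: lid 56 mm diameter, body 54 mm, 48 mm high. Point on its axis, 24 mm above its underside; z up. Loose, about 0.11 kg.
- stamp_c (a point): Wooden printing block: base plate 66 (x) x 46 (y) x 20 mm, with an upright dark wooden grip bar on top, 56 mm long (x), 16 mm thick (y), from 20 to 52 mm height. Point on its vertical middle axis, 26 mm above its underside (on the grip bar); x along the bar. Loose, about 0.10 kg.
- coffee_c (a point): Bystander, not to be moved: white lidded paper coffee cup, 78 mm widest diameter (lid), 113 mm high. Point on its axis, 56 mm above the table.
- cone_c (a point): Bystander, not to be moved: cone of cream thread, 66 mm diameter at the foot tapering to 30 mm at 85 mm height, with a black core end up to 97 mm. Point on its axis, 48 mm above the table.

How it is judged:
By the outcome, as a careful person would: the job done as asked, in the order asked, and still so for the second after the job is handed in, with the robot touching nothing.
It also fails if it takes over 134 s, if anything falls off the work surface, if the arm or the gripper's body presses on something with over 40 N, if the wrist force passes 120 N, or if a joint passes its speed limit or range.

ROBOT

A 7-joint arm with a two-finger parallel gripper is mounted at the origin on the work surface. World frame = base frame: x ahead of the robot, y to its left, z up, the work surface at z = 0. Lengths are in m, angles in rad, forces in N, time in s.
With the tool pointing down it reaches from about 0.4 to 0.85 m from the base axis. Payload 6.9 kg.
Tool frame: the origin (TCP) lies at the very end of the fingers, on their centre line; the grasp point (between the pads) lies 19 mm behind it (bot.grasp_offset is the distance from the TCP to the grasp point, in m); z points along the fingers, y is the direction in which the jaws open and shut (so a half turn about z gives the same grasp; the last joint's range is limited). The gripper opens to 85 mm and grips with 20 to 120 N. Pads are 22 mm wide; open, the fingers measure 114 mm over their backs; the gripper's body (76 mm by 85 mm) begins 54 mm behind the grasp point. The pads swing forward as they close: fully open they stand 13 mm farther back than shut.
Start: joints at [1.232, 0.507, -0.238, 1.5, 0.126, 1.149, -0.155], TCP at [0.268, -0.564, 0.203] pointing down, gripper open.
Joint ranges: [-3.08, 3.08], [-0.24, 2.05], [-1.43, 1.35], [0, 2.5], [-1.52, 4.66], [0.17, 1.96], [-2.89, 2.89]. Speed limits (rad/s): [2.39, 2.39, 3.14, 3.14, 3.14, 3.14, 3.14].

INTERFACE

Orientations are given as a unit quaternion [x, y, z, w].
In Python, from station import observe, eyes, job, bot gives the robot as it stands.
- The arm moves only by the tool play_rows, never from a script. Its argument "motion" is a list of rows, each an object of numbers: "ax", "ay", "az": the turn, a rotation vector about the tool's x, y, z in rad; "dx", "dy", "dz": the shift along the tool's x, y, z in m; "fingers": the opening, from 0 (shut) to 1 (fully open). A call has exactly 8 rows; each row is the pose to reach, as a shift and turn from the pose commanded when the call began, along the tool's axes at that moment; what a row does not reach only later rows make up. A row lasts 1/8 s, in which the tool goes at most 62.5 mm and 10.7 degrees, less where a joint would pass 70% of its speed; a pose out of reach is approached as far as the arm can. A call with a gripper value outside its range is refused whole. The fingers move at their own pace and stop on an object; "squeeze" is the grip in N (left out, the last holds). Time passes only in rows, so rows that repeat a pose let the fingers close, or fill a call up. It gives the time, the measured TCP pose, the force and the opening at its end, in the units of the state.
- observe(): the state, without advancing time (a new reading comes with each control period).
- eyes.read_camera(name): name is "scene" or "top" or "wrist"; returns the picture (384x512x3 uint8, red, green, blue); there is no depth.
- eyes.camera_model(name): a dict with "mtx" (3x3 intrinsics, pixels), "T" (4x4, takes a point from camera to world coordinates). Camera axes: x right, y down, z forward; pixel columns grow to the right and rows downward; lengths in m; the calibration is good to about 2 mm. A picture is of the moment at which its call begins: read the wrist's pose just before it. camera_model takes no time and is no camera call; for the wrist camera it gives the pose at the moment of the call.
- job.hand_in(): hands the job in, once; it reports no verdict.
The state is a dict: "clock": time; "q": joint angles; "joint_velocities": joint speeds; "joint_torque": joint torques, N m; "position": TCP position; "tcp_rot": TCP orientation; "wrist_force": force on the tool from outside, world axes, zero at the start; "moment": the same for the moment, N m; "finger_gap": opening from 0.0 (shut) to 1.0 (fully open).
Only numpy, scipy, OpenCV 4.12 (cv2) and the standard library are available. Lean on these libraries where they do the work, as an engineer would, in place of code of your own. Each camera call takes 0.05 s, during which the arm holds its last target.

## Working session

There is one attempt and no reset: what is moved stays moved. The work goes in short steps, Python scripts to look and compute and a tool call to move; the robot and the scene stay as the last step left them, time stands still between calls to the robot, and variables do not carry over. Pictures are saved under pics/ and viewed, and the job is handed in when it is done.

Besides the shell and the picture viewer there is one more tool, called after "Request:" by a JSON object that holds its "op" and its "data". play_rows: Moves the arm, as the interface text tells. Its arguments: {"type":"object","properties":{"motion":{"type":"array"},"squeeze":{"type":"number"}},"required":["motion"]}

```bash
ls -la; mkdir -p pics; python3 - <<'E'
from station import observe, eyes, job, bot
import cv2,numpy as np
s=observe();print({k:np.round(v,3) for k,v in s.items()}, bot.grasp_offset)
for n in("scene","top"):
    im=eyes.read_camera(n);cv2.imwrite(f"pics/{n}0.png",im[:,:,::-1])
    m=eyes.camera_model(n);print(n,np.round(m["mtx"],1).tolist(),np.round(m["T"],3).tolist())
E
```

```text
total 12
drwxr-xr-x  3 agent agent 4096 Dec  6 11:15 .
drwxr-xr-x 23 root  root  4096 Dec  6 11:15 ..
drwxr-xr-x  2 agent agent 4096 Dec  6 11:15 pics
{'clock': np.float64(0.0), 'q': array([ 1.233,  0.508, -0.237,  1.501,  0.126,  1.149, -0.155]), 'joint_velocities': array([-0.001,  0.001,  0.   ,  0.001, -0.001, -0.   ,  0.   ]), 'joint_torque': array([-0.0000e+00, -6.2060e+01, -2.1860e+00, -2.4966e+01,  1.3000e-02,
        1.2000e-02, -0.0000e+00]), 'position': array([ 0.268, -0.564,  0.202]), 'tcp_rot': array([ 0.975,  0.22 , -0.   , -0.001]), 'wrist_force': array([ 0.401,  0.361, -0.421]), 'moment': array([ 0.002, -0.004,  0.055]), 'finger_gap': np.float64(1.004)} 0.0187
scene [[349.3, 0.0, 253.1], [0.0, 349.3, 196.8], [0.0, 0.0, 1.0]] [[0.247, 0.687, -0.684, 1.102], [0.969, -0.164, 0.185, -0.121], [0.015, -0.708, -0.706, 0.606], [0.0, 0.0, 0.0, 1.0]]
top [[496.8, 0.0, 255.8], [0.0, 496.8, 189.8], [0.0, 0.0, 1.0]] [[0.012, -0.997, 0.074, 0.477], [-1.0, -0.012, 0.007, -0.0], [-0.006, -0.074, -0.997, 1.363], [0.0, 0.0, 0.0, 1.0]]
```

View pics/scene0.png

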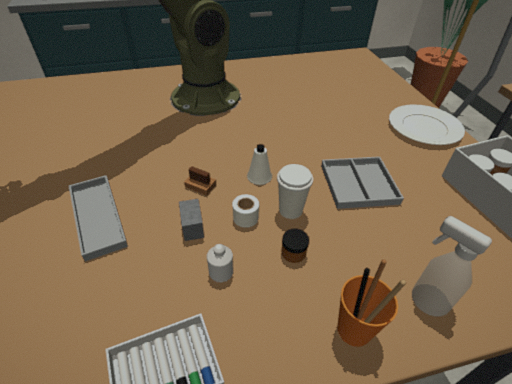

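View pics/top0.png

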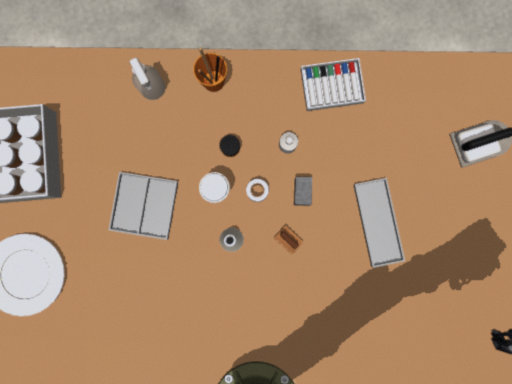

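The top view shows the long tray at (378,222), the square tray at (144,205), tape (257,190), bottle (289,142), brick (303,190), jar (230,146), stamp (289,239), coffee cup (214,187) and cone (231,240). I'll zoom in next to measure them.

```bash
python3 - <<'E'
import cv2
im=cv2.imread("pics/top0.png")
cv2.imwrite("pics/topz.png",cv2.resize(im[120:270,200:410],(800,571),interpolation=cv2.INTER_CUBIC))
cv2.imwrite("pics/topz2.png",cv2.resize(im[165:245,100:190],(630,560),interpolation=cv2.INTER_CUBIC))
im=cv2.imread("pics/scene0.png")
cv2.imwrite("pics/scz.png",cv2.resize(im[130:290,170:330],(600,600),interpolation=cv2.INTER_CUBIC))
E
```

```text
(no output)
```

View pics/topz.png

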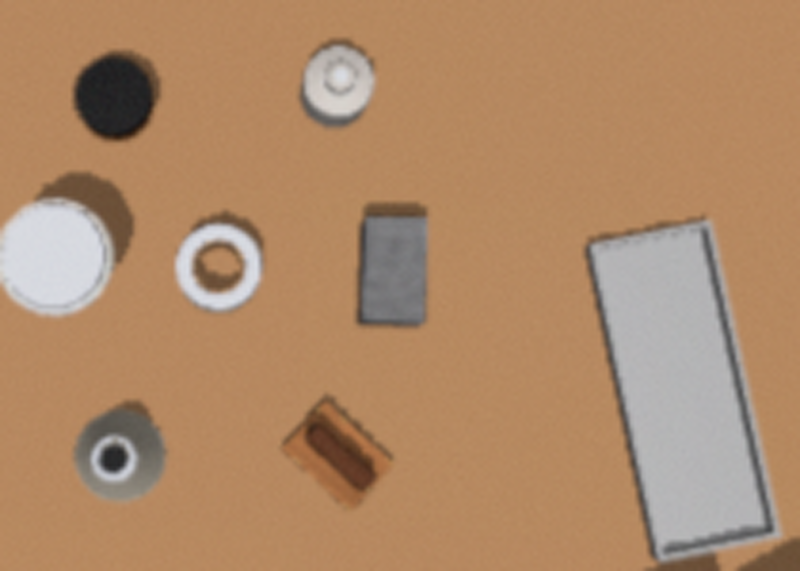

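View pics/topz2.png

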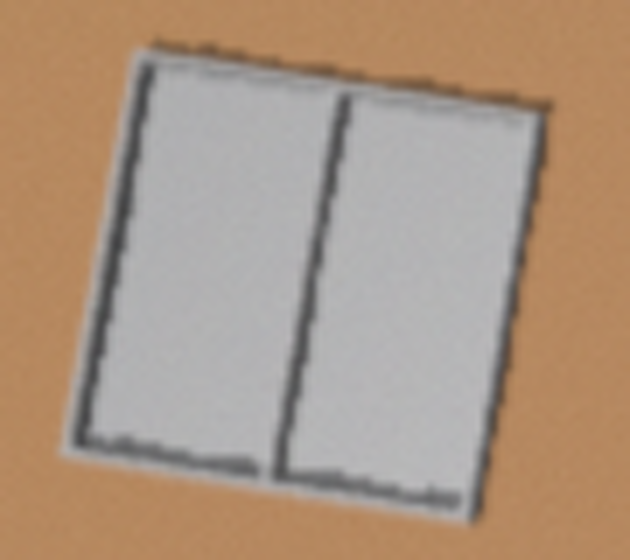

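View pics/scz.png

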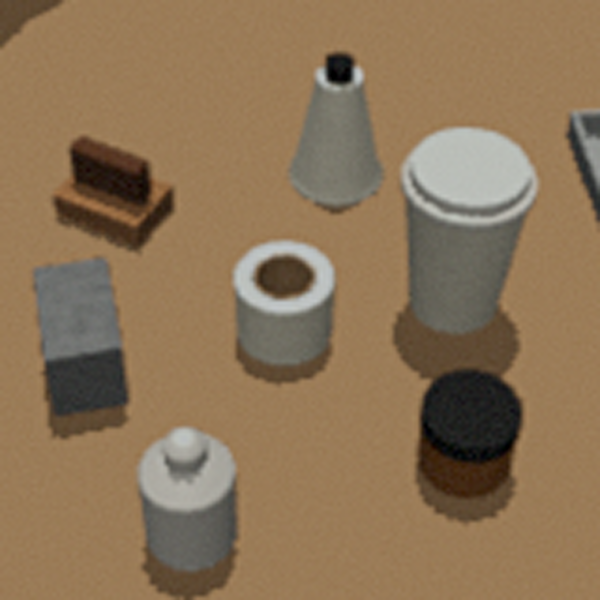

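```bash
cat > h.py <<'E'
import cv2,numpy as np
from station import observe, eyes, job, bot
from scipy.spatial.transform import Rotation as R
def ray(uv,z,m):
    uv=np.atleast_2d(uv).astype(float); K=m["mtx"];T=m["T"]
    d=np.c_[(uv[:,0]-K[0,2])/K[0,0],(uv[:,1]-K[1,2])/K[1,1],np.ones(len(uv))]@T[:3,:3].T
    o=T[:3,3]; return o+d*((z-o[2])/d[:,2])[:,None]
def proj(P,m):
    P=np.atleast_2d(P); Ti=np.linalg.inv(m["T"]); c=P@Ti[:3,:3].T+Ti[:3,3]
    p=c@m["mtx"].T; return p[:,:2]/p[:,2:]
def blob(mask,at,rad=0):
    n,l,st,ce=cv2.connectedComponentsWithStats(mask.astype(np.uint8))
    ys,xs=np.nonzero(l); i=np.argmin((xs-at[0])**2+(ys-at[1])**2); k=l[ys[i],xs[i]]
    c,_=cv2.findContours((l==k).astype(np.uint8),cv2.RETR_EXTERNAL,cv2.CHAIN_APPROX_NONE)
    return max(c,key=len)[:,0],st[k]
E
python3 - <<'E'
from h import *
im=cv2.imread("pics/top0.png");m=eyes.camera_model("top")
S=4
big=cv2.resize(im,None,fx=S,fy=S,interpolation=cv2.INTER_CUBIC)
hsv=cv2.cvtColor(big,cv2.COLOR_BGR2HSV);h,s,v=cv2.split(hsv)
b,g,r=[x.astype(int) for x in cv2.split(big)]
def un(c): return (np.asarray(c,float)+.5)/S-.5
def do(name,mask,at,z):
    c,st=blob(mask,(at[0]*S,at[1]*S))
    W=ray(un(c),z,m)[:,:2].astype(np.float32)
    e=cv2.fitEllipse(W); rc=cv2.minAreaRect(W);box=cv2.boxPoints(rc)
    print(name,st,"ell",np.round(e[0],4),np.round(e[1],4),"rect",np.round(rc[0],4),np.round(rc[1],4),round(rc[2],1));return W
do("tape",(v>195)&(s<50),(257-4,190-7),.048)
do("coffee",(v>195)&(s<50),(214,187),.113)
do("bottle",(s<70)&(v>150),(289,139),.056)
do("brick",(s<60)&(v<150),(303,190),.052)
do("jar",(v<60),(230,145),.048)
do("stampbar",(v<125)&(s>100)&(r-b>15),(289,239),.052)
do("long",(s<60),(378,222),.022)
do("sq",(s<60),(130,205),.022)
do("conetop",(v<70),(230,240),.097)
E
```

```text
tape [ 984  718   89   86 2979] ell [0.5741 0.006 ] [0.0556 0.0574] rect [0.574  0.0056] [0.0568 0.0564] 45.8
coffee [  796   695   112   116 10110] ell [0.5733 0.1172] [0.0702 0.0736] rect [0.5728 0.1175] [0.0729 0.0701] 1.0
bottle [1118  529   76   73 4269] ell [ 0.704  -0.0768] [0.0481 0.0492] rect [ 0.7044 -0.0767] [0.0483 0.0498] 0.7
brick [1178  707   70  114 7548] ell [ 0.5729 -0.1159] [0.0498 0.0891] rect [ 0.5732 -0.1158] [0.0446 0.0751] 88.9
jar [ 881  541   79   84 5065] ell [0.6925 0.0799] [0.0512 0.0555] rect [0.6925 0.0792] [0.0546 0.0525] 37.9
stampbar [1118  908   77   89 3039] ell [ 0.4474 -0.079 ] [0.0239 0.0717] rect [ 0.448  -0.0785] [0.0641 0.023 ] 47.4
long [ 1417   712   204   359 46247] ell [ 0.4924 -0.3234] [0.1014 0.2904] rect [ 0.4925 -0.3234] [0.2307 0.0912] 12.2
sq [  434   688   277   271 57420] ell [0.5303 0.3135] [0.1889 0.1912] rect [0.5305 0.3133] [0.1637 0.1619] 81.5
conetop [908 950  24  24 458] ell [0.4416 0.0736] [0.014  0.0154] rect [0.4416 0.0734] [0.0145 0.0146] 0.7
```

```bash
cat >> h.py <<'E'
def plan(x,y,z,yawy=None,n=8):
    """yawy: world direction (deg) of tool y, tool pointing down"""
    s=observe(); R0=R.from_quat(s["tcp_rot"]); p=np.array(s["position"])
    cur=R0.as_matrix()[:,1]; cy=np.degrees(np.arctan2(cur[1],cur[0]))
    t=cy if yawy is None else yawy
    while t-cy>90:t-=180
    while t-cy<-90:t+=180
    yv=np.array([np.cos(np.radians(t)),np.sin(np.radians(t)),0]);zv=np.array([0,0,-1.]);xv=np.cross(yv,zv)
    Rt=R.from_matrix(np.c_[xv,yv,zv])
    rv=(R0.inv()*Rt).as_rotvec(); d=R0.inv().apply(np.array([x,y,z])-p)
    print("cur",np.round(p,4),"yaw %.1f"%cy,"gap %.3f"%s["finger_gap"],"F",np.round(s["wrist_force"],1),"t %.2f"%s["clock"])
    print("to",(x,y,z),"yaw %.1f"%t,"d",np.round(d,4),"rv",np.round(rv,4),"dist %.3f rot %.1fdeg"%(np.linalg.norm(d),np.degrees(np.linalg.norm(rv))))
E
python3 - <<'E'
from h import *
m=eyes.camera_model("wrist");print(np.round(m["T"],3).tolist(),np.round(m["mtx"],0).tolist())
mt=eyes.camera_model("top")
a=np.radians(12.2);Rz=np.array([[np.cos(a),-np.sin(a)],[np.sin(a),np.cos(a)]])
im=cv2.imread("pics/top0.png");big=cv2.resize(im[160:280,340:420],None,fx=5,fy=5,interpolation=cv2.INTER_CUBIC)
for (hx,hy,z,c) in((.114,.044,.022,(0,0,255)),(.110,.040,.004,(255,0,0))):
    P=np.array([[sx*hx,sy*hy] for sx,sy in((1,1),(1,-1),(-1,-1),(-1,1))])@Rz.T+[.4925,-.3234]
    uv=(proj(np.c_[P,np.full(4,z)],mt)-[340,160]+.5)*5-.5
    cv2.polylines(big,[uv.round().astype(int)],True,c,1)
cv2.imwrite("pics/chk_long.png",big)
print(ray([289.5,239.4],.052,mt), ray([258,190],.048,mt))
plan(.47,-.32,.30,-77.8)
E
```

```text
[[0.428, -0.859, -0.28, 0.341], [-0.904, -0.408, -0.131, -0.53], [-0.002, 0.309, -0.951, 0.372], [0.0, 0.0, 0.0, 1.0]] [[323.0, 0.0, 261.0], [0.0, 323.0, 192.0], [0.0, 0.0, 1.0]]
[[ 0.44385713 -0.08150907  0.052     ]] [[0.57316312 0.0027536  0.048     ]]
cur [ 0.2681 -0.564   0.2018] yaw -64.6 gap 0.999 F [-0.3  0.1  0.5] t 0.10
to (0.47, -0.32, 0.3) yaw -77.8 d [ 0.2871 -0.1338 -0.098 ] rv [-1.600e-03  2.000e-04  2.309e-01] dist 0.332 rot 13.2deg
```

View pics/chk_long.png

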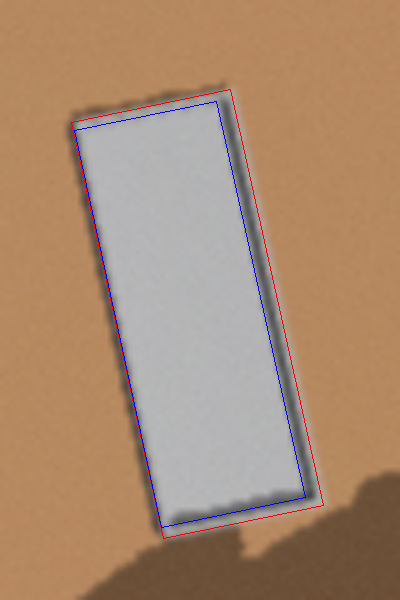

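The projected tray outline lies on the image edges to within about 1 px. Now I'll move over the tray and look with the wrist camera.

Request:
{"op": "play_rows", "data": {"motion": [{"dx":0.04,"dy":-0.019,"dz":-0.014,"az":0.033,"fingers":1},{"dx":0.082,"dy":-0.038,"dz":-0.028,"az":0.066,"fingers":1},{"dx":0.123,"dy":-0.057,"dz":-0.042,"az":0.1,"fingers":1},{"dx":0.164,"dy":-0.076,"dz":-0.056,"az":0.132,"fingers":1},{"dx":0.205,"dy":-0.096,"dz":-0.07,"az":0.165,"fingers":1},{"dx":0.246,"dy":-0.115,"dz":-0.084,"az":0.198,"fingers":1},{"dx":0.287,"dy":-0.134,"dz":-0.098,"az":0.231,"fingers":1},{"dx":0.287,"dy":-0.134,"dz":-0.098,"az":0.231,"fingers":1}]}}

```text
schema error: expected keys ax, ay, az, dx, dy, dz, fingers
```

```bash
python3 - <<'E'
from h import *
m=eyes.camera_model("wrist");im=eyes.read_camera("wrist")[:,:,::-1].copy()
np.savez("w1.npz",T=m["T"],mtx=m["mtx"],im=im)
a=np.radians(12.2);Rz=np.array([[np.cos(a),-np.sin(a)],[np.sin(a),np.cos(a)]])
for (hx,hy,z,c) in((.114,.044,.022,(0,0,255)),(.110,.040,.004,(255,0,0))):
    P=np.array([[sx*hx,sy*hy] for sx,sy in((1,1),(1,-1),(-1,-1),(-1,1))])@Rz.T+[.4925,-.3234]
    uv=proj(np.c_[P,np.full(4,z)],m)
    cv2.polylines(im,[uv.round().astype(int)],True,c,1)
cv2.imwrite("pics/w1.png",im)
plan(.574,.005,.20,-77.8)
E
```

```text
cur [ 0.2681 -0.5641  0.2019] yaw -64.6 gap 0.997 F [ 0.  -0.5  0.3] t 0.15
to (0.574, 0.005, 0.2) yaw -77.8 d [ 0.5206 -0.3826  0.0024] rv [-1.400e-03  2.000e-04  2.309e-01] dist 0.646 rot 13.2deg
```

View pics/w1.png

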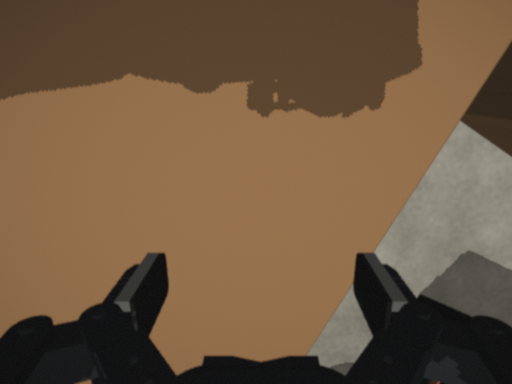

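The call was refused because every key has to be given in each row. The wrist picture shows only bare table from the start pose. I'll send it again with all the keys.

Request:
{"op": "play_rows", "data": {"motion": [{"ax":0,"ay":0,"az":0.033,"dx":0.04,"dy":-0.019,"dz":-0.014,"fingers":1},{"ax":0,"ay":0,"az":0.066,"dx":0.082,"dy":-0.038,"dz":-0.028,"fingers":1},{"ax":0,"ay":0,"az":0.1,"dx":0.123,"dy":-0.057,"dz":-0.042,"fingers":1},{"ax":0,"ay":0,"az":0.132,"dx":0.164,"dy":-0.076,"dz":-0.056,"fingers":1},{"ax":0,"ay":0,"az":0.165,"dx":0.205,"dy":-0.096,"dz":-0.07,"fingers":1},{"ax":0,"ay":0,"az":0.198,"dx":0.246,"dy":-0.115,"dz":-0.084,"fingers":1},{"ax":0,"ay":0,"az":0.231,"dx":0.287,"dy":-0.134,"dz":-0.098,"fingers":1},{"ax":0,"ay":0,"az":0.231,"dx":0.287,"dy":-0.134,"dz":-0.098,"fingers":1}]}}

```text
clock: 1.15
position: [0.4732, -0.3162, 0.3016]
tcp_rot: [0.994, 0.11, 0.001, -0.0]
wrist_force: [0.5, 0.1, 0.6]
finger_gap: 1.0
```

```bash
python3 - <<'E'
from h import *
m=eyes.camera_model("wrist");im=eyes.read_camera("wrist")[:,:,::-1].copy()
np.savez("w1.npz",T=m["T"],mtx=m["mtx"],im=im)
a=np.radians(12.2);Rz=np.array([[np.cos(a),-np.sin(a)],[np.sin(a),np.cos(a)]])
for (hx,hy,z,c) in((.114,.044,.022,(0,0,255)),(.110,.040,.004,(255,0,0))):
    P=np.array([[sx*hx,sy*hy] for sx,sy in((1,1),(1,-1),(-1,-1),(-1,1))])@Rz.T+[.4925,-.3234]
    uv=proj(np.c_[P,np.full(4,z)],m)
    cv2.polylines(im,[uv.round().astype(int)],True,c,1)
cv2.imwrite("pics/w2.png",im)
plan(.574,.005,.20,-77.8)
E
```

```text
cur [ 0.4711 -0.3187  0.3008] yaw -77.6 gap 1.003 F [-0.5 -0.7 -1.4] t 1.20
to (0.574, 0.005, 0.2) yaw -77.8 d [ 0.17   -0.294   0.1009] rv [ 0.0001 -0.0006  0.0037] dist 0.354 rot 0.2deg
```

View pics/w2.png

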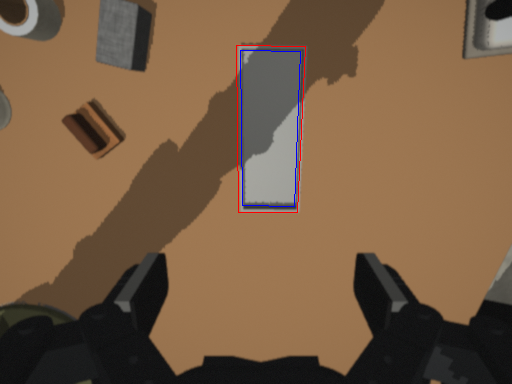

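The wrist view agrees: the tray outline at (238–304, 46–212) matches the projection to within 1–2 px. Next, the tape.

Request:
{"op": "play_rows", "data": {"motion": [{"ax":0,"ay":0,"az":0,"dx":0.028,"dy":-0.049,"dz":0.017,"fingers":1},{"ax":0,"ay":0,"az":0,"dx":0.057,"dy":-0.098,"dz":0.034,"fingers":1},{"ax":0,"ay":0,"az":0,"dx":0.085,"dy":-0.147,"dz":0.051,"fingers":1},{"ax":0,"ay":0,"az":0,"dx":0.113,"dy":-0.196,"dz":0.067,"fingers":1},{"ax":0,"ay":0,"az":0,"dx":0.142,"dy":-0.245,"dz":0.084,"fingers":1},{"ax":0,"ay":0,"az":0,"dx":0.17,"dy":-0.294,"dz":0.101,"fingers":1},{"ax":0,"ay":0,"az":0,"dx":0.17,"dy":-0.294,"dz":0.101,"fingers":1},{"ax":0,"ay":0,"az":0,"dx":0.17,"dy":-0.294,"dz":0.101,"fingers":1}]}}

```text
clock: 2.2
position: [0.5737, 0.001, 0.199]
tcp_rot: [0.994, 0.105, -0.001, 0.001]
wrist_force: [0.2, -0.0, -0.0]
finger_gap: 1.0
```

```bash
python3 - <<'E'
from h import *
m=eyes.camera_model("wrist");im=eyes.read_camera("wrist")[:,:,::-1].copy()
cv2.imwrite("pics/w3raw.png",im)
def ring(x,y,z,r,c,):
    t=np.linspace(0,2*np.pi,60);uv=proj(np.c_[x+r*np.cos(t),y+r*np.sin(t),np.full(60,z)],m)
    cv2.polylines(im,[uv.round().astype(int)],True,c,1)
ring(.574,.006,.048,.030,(0,0,255));ring(.574,.006,.048,.017,(0,0,255))
ring(.704,-.0767,.056,.025,(0,0,255));ring(.6925,.0797,.048,.028,(0,0,255));ring(.573,.1172,.113,.039,(255,0,0))
cv2.imwrite("pics/w3.png",im)
plan(.574,.006,.02,-77.8)
E
```

```text
cur [5.738e-01 4.000e-04 1.994e-01] yaw -78.0 gap 1.003 F [-0.9  0.2  0.2] t 2.25
to (0.574, 0.006, 0.02) yaw -77.8 d [ 0.0015 -0.0056  0.1794] rv [ 0.0013  0.001  -0.003 ] dist 0.179 rot 0.2deg
```

View pics/w3.png

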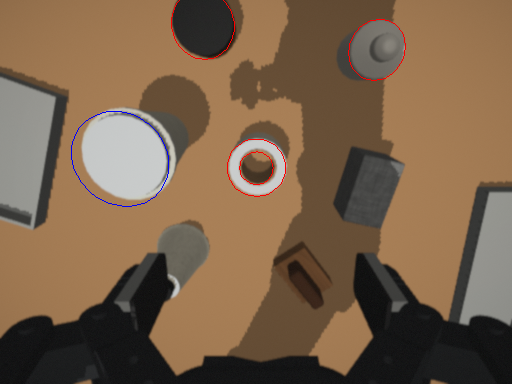

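The projected circles lie on the tape at (257,167), bottle at (377,48) and jar at (203,25), so the measurements hold. Descend and grip.

Request:
{"op": "play_rows", "data": {"motion": [{"ax":0,"ay":0,"az":0,"dx":0.001,"dy":-0.006,"dz":0.05,"fingers":1},{"ax":0,"ay":0,"az":0,"dx":0.0015,"dy":-0.006,"dz":0.1,"fingers":1},{"ax":0,"ay":0,"az":0,"dx":0.0015,"dy":-0.006,"dz":0.145,"fingers":1},{"ax":0,"ay":0,"az":0,"dx":0.0015,"dy":-0.006,"dz":0.178,"fingers":1},{"ax":0,"ay":0,"az":0,"dx":0.0015,"dy":-0.006,"dz":0.178,"fingers":1},{"ax":0,"ay":0,"az":0,"dx":0.0015,"dy":-0.006,"dz":0.178,"fingers":0.4},{"ax":0,"ay":0,"az":0,"dx":0.0015,"dy":-0.006,"dz":0.178,"fingers":0.4},{"ax":0,"ay":0,"az":0,"dx":0.0015,"dy":-0.006,"dz":0.178,"fingers":0.4}], "squeeze": 40}}

```text
clock: 3.25
position: [0.5751, 0.0092, 0.0228]
tcp_rot: [0.994, 0.106, 0.001, 0.0]
wrist_force: [0.0, 0.4, -0.5]
finger_gap: 0.404
```

```bash
python3 - <<'E'
from h import *
plan(.574,.006,.18,-77.8)
a=np.radians(12.2);ux=np.array([np.cos(a),np.sin(a)]);C=np.array([.4925,-.3234])
print(C+.0755*ux, C-.0755*ux,C+.081*ux, C-.081*ux)
E
```

```text
cur [0.5751 0.0092 0.0228] yaw -77.8 gap 0.404 F [ 0.   0.4 -0.5] t 3.25
to (0.574, 0.006, 0.18) yaw -77.8 d [-0.0014  0.003  -0.1572] rv [ 0.0004 -0.0021 -0.0003] dist 0.157 rot 0.1deg
[ 0.5662949  -0.30744498] [ 0.4187051  -0.33935502] [ 0.57167069 -0.30628269] [ 0.41332931 -0.34051731]
```

```bash
python3 - <<'E'
from h import *
im=eyes.read_camera("wrist")[:,:,::-1];cv2.imwrite("pics/w4.png",im)
im=eyes.read_camera("scene")[:,:,::-1];cv2.imwrite("pics/s4.png",cv2.resize(im[120:290,130:340],(741,600),interpolation=cv2.INTER_CUBIC))
E
```

```text
(no output)
```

View pics/w4.png

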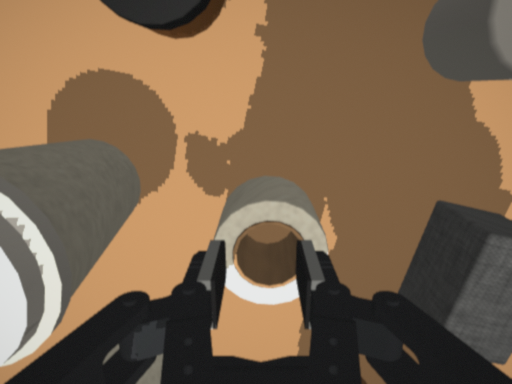

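View pics/s4.png

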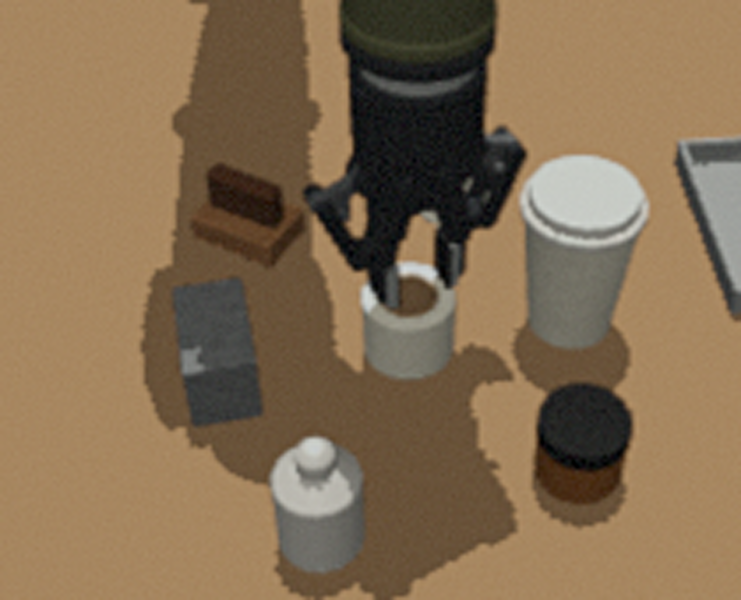

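```bash
python3 - <<'E'
from h import *
m=eyes.camera_model("wrist");im=cv2.imread("pics/w4.png")
def ring(x,y,z,r,c,):
    t=np.linspace(0,2*np.pi,60);uv=proj(np.c_[x+r*np.cos(t),y+r*np.sin(t),np.full(60,z)],m)
    cv2.polylines(im,[uv.round().astype(int)],True,c,1)
ring(.574,.006,.048,.030,(0,0,255));ring(.574,.006,.048,.017,(0,0,255));ring(.574,.006,.0,.030,(255,0,255))
s=observe();Q=R.from_quat(s["tcp_rot"])
for off in(-.017,.017,-.03,.03):
  for zb in (0,.019,.04):
    u=proj(np.array(s["position"])+Q.apply([0,off,-zb]),m)[0]; cv2.circle(im,tuple(int(v) for v in u.round()),3,(0,255,0) if abs(off)<.02 else (255,255,0),-1)
cv2.imwrite("pics/w4b.png",cv2.resize(im[150:384,150:400],(640,600),interpolation=cv2.INTER_CUBIC))
print(m["T"].round(3).tolist(),s["position"])
E
```

```text
[[0.21, -0.93, -0.301, 0.653], [-0.978, -0.2, -0.065, 0.026], [0.0, 0.308, -0.951, 0.193], [0.0, 0.0, 0.0, 1.0]] [0.57469934 0.00926329 0.02234206]
```

View pics/w4b.png

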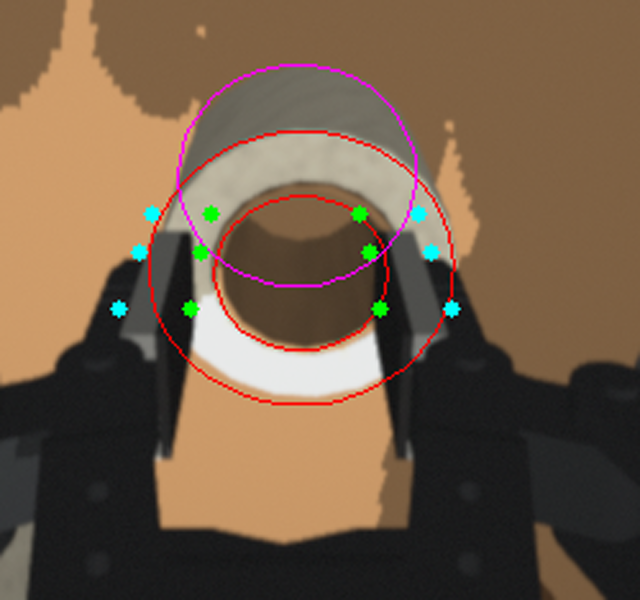

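```bash
python3 - <<'E'
from h import *
s=observe();print(s["clock"],s["position"],s["finger_gap"],s["wrist_force"],s["q"])
m=eyes.camera_model("wrist");im=eyes.read_camera("wrist")[:,:,::-1].copy()
def ring(x,y,z,r,c,):
    t=np.linspace(0,2*np.pi,60);uv=proj(np.c_[x+r*np.cos(t),y+r*np.sin(t),np.full(60,z)],m)
    cv2.polylines(im,[uv.round().astype(int)],True,c,1)
ring(.574,.006,.048,.030,(0,0,255));ring(.574,.006,.048,.017,(0,0,255));ring(.574,.006,.0,.030,(255,0,255))
ring(.704,-.0767,.056,.025,(0,0,255));ring(.6925,.0797,.048,.028,(0,0,255));ring(.6925,.0797,.0,.027,(0,0,255))
for z in(0,.052):
    P=np.array([[sx*.037,sy*.022] for sx,sy in((1,1),(1,-1),(-1,-1),(-1,1))])+[.5732,-.1158]
    cv2.polylines(im,[proj(np.c_[P,np.full(4,z)],m).round().astype(int)],True,(0,255,0),1)
cv2.imwrite("pics/w5.png",im)
t=eyes.read_camera("top")[:,:,::-1];cv2.imwrite("pics/t5.png",cv2.resize(t[120:270,200:340],(600,643))[:600])
E
```

```text
3.35 [0.57469934 0.00926329 0.02234206] 0.39971882834319755 [-0.68921766 -0.41956916 -0.09215637] [ 0.12267793  0.63835928 -0.28467079  1.85066121  0.2667509   0.68843376
 -1.67389535]
```

View pics/w5.png

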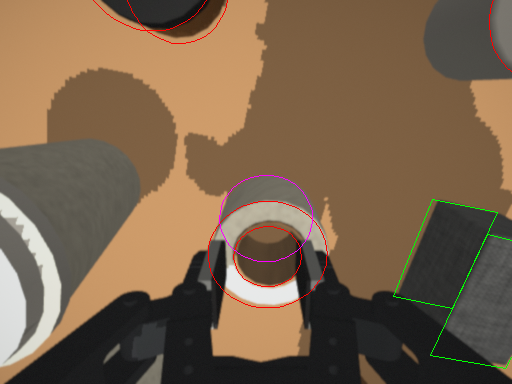

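View pics/t5.png

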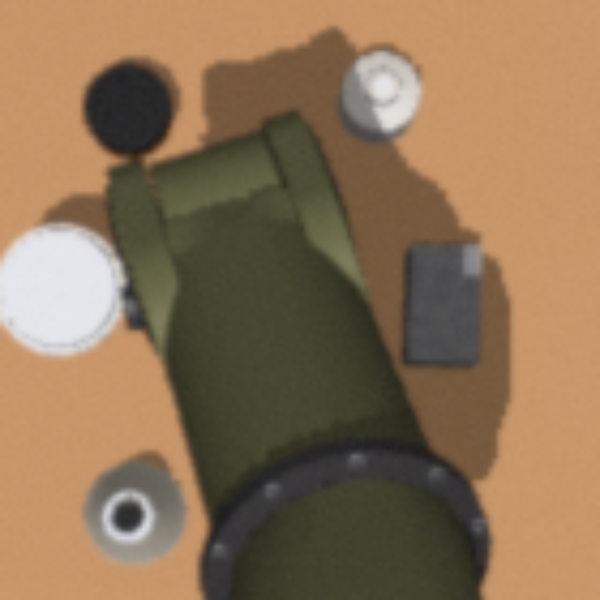

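```bash
python3 - <<'E'
from h import *
s=observe();m=eyes.camera_model("wrist");Q=R.from_quat(s["tcp_rot"])
for xo in(-.011,0,.011):
  for off in(.0425,.03,.017):
    print(xo,off,[tuple(proj(np.array(s["position"])+Q.apply([xo,sg*off,-b]),m)[0].round().astype(int).tolist()) for b in(0,.01,.02,.03) for sg in(1,-1)])
cv2.imwrite("pics/w5z.png",cv2.resize(cv2.imread("pics/w4.png")[170:350,180:350],(680,720-120),interpolation=cv2.INTER_CUBIC))
cv2.imwrite("pics/s5z.png",cv2.resize(cv2.imread("pics/s4.png")[50:400,280:560],(480,600),interpolation=cv2.INTER_CUBIC))
E
```

```text
-0.011 0.0425 [(333, 250), (189, 250), (337, 258), (185, 258), (341, 268), (181, 268), (346, 279), (176, 279)]
-0.011 0.03 [(312, 250), (210, 250), (315, 258), (207, 258), (318, 268), (204, 268), (321, 279), (201, 279)]
-0.011 0.017 [(290, 250), (232, 250), (291, 258), (231, 258), (293, 268), (229, 268), (295, 279), (227, 279)]
0 0.0425 [(334, 233), (187, 233), (338, 241), (184, 241), (343, 249), (179, 249), (348, 259), (174, 259)]
0 0.03 [(313, 233), (209, 233), (316, 241), (206, 241), (319, 249), (203, 249), (322, 259), (200, 259)]
0 0.017 [(290, 233), (232, 233), (292, 241), (230, 241), (294, 249), (228, 249), (296, 259), (226, 259)]
0.011 0.0425 [(336, 215), (186, 215), (340, 222), (182, 222), (345, 230), (178, 230), (350, 239), (172, 239)]
0.011 0.03 [(314, 215), (208, 215), (317, 222), (205, 222), (320, 230), (202, 230), (324, 239), (198, 239)]
0.011 0.017 [(291, 215), (231, 215), (293, 222), (229, 222), (294, 230), (228, 230), (297, 239), (226, 239)]
```

View pics/w5z.png

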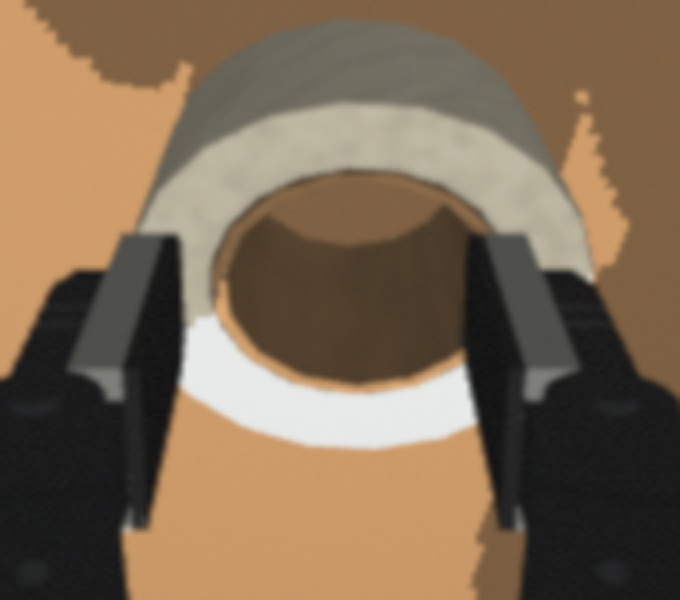

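View pics/s5z.png

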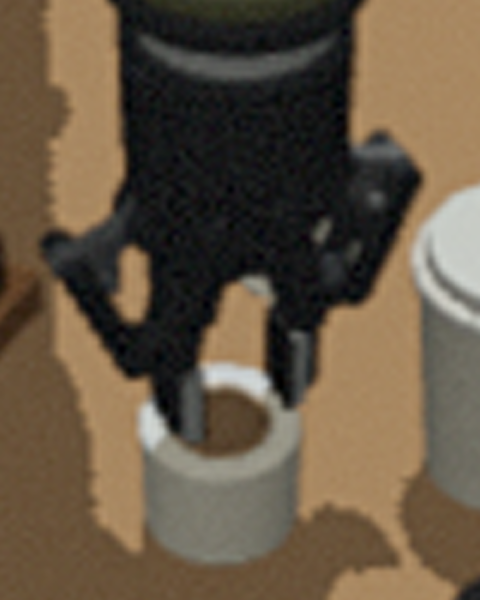

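```bash
python3 - <<'E'
from h import *
m=eyes.camera_model("scene");w=eyes.camera_model("wrist")
for z in(.02,.03,.04,.05,.06):print(z,ray([[242.5,207],[271,197]],z,m).round(4).tolist(), ray([[225,240],[297,240]],z,w).round(4).tolist())
E
```

```text
0.02 [[0.5606, 0.0011, 0.02], [0.5445, 0.0745, 0.02]] [[0.5646, 0.0289, 0.02], [0.5735, -0.0126, 0.02]]
0.03 [[0.5698, -0.0009, 0.03], [0.5541, 0.0711, 0.03]] [[0.5697, 0.0287, 0.03], [0.5781, -0.0104, 0.03]]
0.04 [[0.5791, -0.003, 0.04], [0.5636, 0.0678, 0.04]] [[0.5748, 0.0286, 0.04], [0.5827, -0.0081, 0.04]]
0.05 [[0.5883, -0.0051, 0.05], [0.5731, 0.0645, 0.05]] [[0.5799, 0.0284, 0.05], [0.5873, -0.0058, 0.05]]
0.06 [[0.5975, -0.0072, 0.06], [0.5826, 0.0611, 0.06]] [[0.585, 0.0283, 0.06], [0.5919, -0.0036, 0.06]]
```

Two views (wrist and scene rays) agree that the fingertips are at z≈0.050, while the reported TCP is z=0.022. So at this opening the real finger ends sit about 28 mm behind the reported TCP, and the fingers closed just above the tape. I'll reopen, go lower by that offset and regrip, watching the force.

Request:
{"op": "play_rows", "data": {"motion": [{"ax":0,"ay":0,"az":0,"dx":0,"dy":0,"dz":-0.015,"fingers":1},{"ax":0,"ay":0,"az":0,"dx":0,"dy":0.003,"dz":-0.015,"fingers":1},{"ax":0,"ay":0,"az":0,"dx":0,"dy":0.003,"dz":-0.015,"fingers":1},{"ax":0,"ay":0,"az":0,"dx":0,"dy":0.003,"dz":-0.015,"fingers":1},{"ax":0,"ay":0,"az":0,"dx":0,"dy":0.003,"dz":0.0,"fingers":1},{"ax":0,"ay":0,"az":0,"dx":0,"dy":0.003,"dz":0.015,"fingers":1},{"ax":0,"ay":0,"az":0,"dx":0,"dy":0.003,"dz":0.022,"fingers":1},{"ax":0,"ay":0,"az":0,"dx":0,"dy":0.003,"dz":0.022,"fingers":1}]}}

```text
clock: 4.45
position: [0.5739, 0.0064, -0.0017]
tcp_rot: [0.994, 0.106, -0.001, -0.0]
wrist_force: [0.4, 0.2, 0.3]
finger_gap: 1.003
```

```bash
python3 - <<'E'
from h import *
plan(.574,.006,-.006,-77.8)
im=eyes.read_camera("wrist")[:,:,::-1];cv2.imwrite("pics/w6.png",im)
im=eyes.read_camera("scene")[:,:,::-1];cv2.imwrite("pics/s6.png",cv2.resize(im[130:270,190:330],(600,600),interpolation=cv2.INTER_CUBIC))
E
```

```text
cur [ 0.5739  0.0064 -0.0017] yaw -77.8 gap 1.003 F [0.4 0.2 0.3] t 4.45
to (0.574, 0.006, -0.006) yaw -77.8 d [-0.      0.0004  0.0043] rv [-0.0005  0.0024  0.0001] dist 0.004 rot 0.1deg
```

View pics/s6.png

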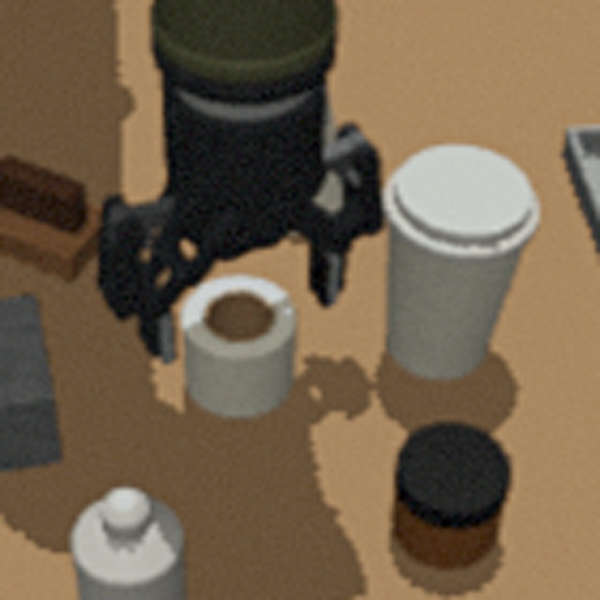

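View pics/w6.png

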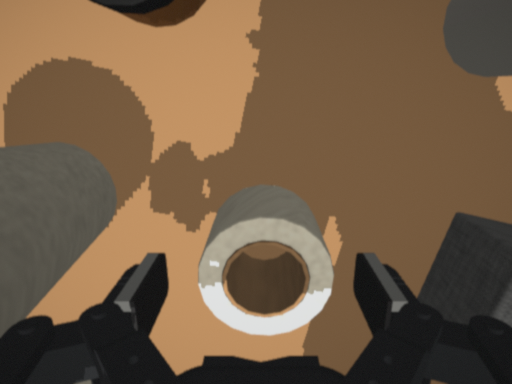

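The fingers now straddle the tape with TCP z reading −0.002 and no contact force, which confirms the offset. Lower 6 mm and close.

Request:
{"op": "play_rows", "data": {"motion": [{"ax":0,"ay":0,"az":0,"dx":0,"dy":0,"dz":0.006,"fingers":1},{"ax":0,"ay":0,"az":0,"dx":0,"dy":0,"dz":0.006,"fingers":0.4},{"ax":0,"ay":0,"az":0,"dx":0,"dy":0,"dz":0.006,"fingers":0.4},{"ax":0,"ay":0,"az":0,"dx":0,"dy":0,"dz":0.006,"fingers":0.4},{"ax":0,"ay":0,"az":0,"dx":0,"dy":0,"dz":0.006,"fingers":0.4},{"ax":0,"ay":0,"az":0,"dx":0,"dy":0,"dz":0.006,"fingers":0.4},{"ax":0,"ay":0,"az":0,"dx":0,"dy":0,"dz":-0.02,"fingers":0.4},{"ax":0,"ay":0,"az":0,"dx":0,"dy":0,"dz":-0.02,"fingers":0.4}], "squeeze": 40}}

```text
clock: 5.55
position: [0.576, 0.0064, 0.0207]
tcp_rot: [0.994, 0.106, 0.001, 0.0]
wrist_force: [-0.3, 0.9, -1.0]
finger_gap: 0.677
```

```bash
python3 - <<'E'
from h import *
plan(.567,-.3075,.13,-77.8)
im=eyes.read_camera("wrist")[:,:,::-1];cv2.imwrite("pics/w7.png",im)
E
```

```text
cur [0.576  0.0064 0.0207] yaw -77.8 gap 0.677 F [-0.3  0.9 -1. ] t 5.55
to (0.567, -0.3075, 0.13) yaw -77.8 d [-0.0748  0.305  -0.1094] rv [ 0.0003 -0.0028 -0.0003] dist 0.333 rot 0.2deg
```

View pics/w7.png

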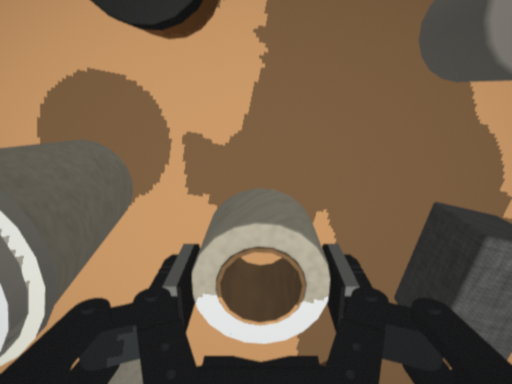

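The tape is held (gap 0.677, about 1 N of weight). Carry it to the +x end of the long tray.

Request:
{"op": "play_rows", "data": {"motion": [{"ax":0,"ay":0,"az":0,"dx":0,"dy":0.0,"dz":-0.055,"fingers":0.4},{"ax":0,"ay":0,"az":0,"dx":-0.006,"dy":0.025,"dz":-0.109,"fingers":0.4},{"ax":0,"ay":0,"az":0,"dx":-0.02,"dy":0.082,"dz":-0.109,"fingers":0.4},{"ax":0,"ay":0,"az":0,"dx":-0.034,"dy":0.14,"dz":-0.109,"fingers":0.4},{"ax":0,"ay":0,"az":0,"dx":-0.048,"dy":0.198,"dz":-0.109,"fingers":0.4},{"ax":0,"ay":0,"az":0,"dx":-0.062,"dy":0.255,"dz":-0.109,"fingers":0.4},{"ax":0,"ay":0,"az":0,"dx":-0.075,"dy":0.305,"dz":-0.109,"fingers":0.4},{"ax":0,"ay":0,"az":0,"dx":-0.075,"dy":0.305,"dz":-0.109,"fingers":0.4}]}}

```text
clock: 6.6
position: [0.5633, -0.3142, 0.1264]
tcp_rot: [0.995, 0.102, -0.002, 0.001]
wrist_force: [0.1, 0.9, -2.2]
finger_gap: 0.679
```

```bash
cat >> h.py <<'E'
def marks(m,im,rings=(),polys=()):
    t=np.linspace(0,2*np.pi,60)
    for x,y,z,r in rings: cv2.polylines(im,[proj(np.c_[x+r*np.cos(t),y+r*np.sin(t),np.full(60,z)],m).round().astype(int)],True,(0,0,255),1)
    for cx,cy,z,hx,hy,ang in polys:
        a=np.radians(ang);Rz=np.array([[np.cos(a),-np.sin(a)],[np.sin(a),np.cos(a)]])
        P=np.array([[sx*hx,sy*hy] for sx,sy in((1,1),(1,-1),(-1,-1),(-1,1))])@Rz.T+[cx,cy]
        cv2.polylines(im,[proj(np.c_[P,np.full(4,z)],m).round().astype(int)],True,(255,0,0),1)
E
python3 - <<'E'
from h import *
plan(.567,-.3075,.06,-77.8)
m=eyes.camera_model("wrist");s=observe();im=eyes.read_camera("wrist")[:,:,::-1].copy()
p=s["position"];zt=p[2]+.0077+.048
marks(m,im,[(p[0],p[1],zt,.030),(p[0],p[1],zt,.017)],[(.4925,-.3234,.022,.114,.044,12.2),(.4925,-.3234,.004,.110,.040,12.2)])
cv2.imwrite("pics/w8.png",im)
E
```

```text
cur [ 0.5633 -0.3142  0.1264] yaw -78.3 gap 0.679 F [ 0.1  0.9 -2.2] t 6.60
to (0.567, -0.3075, 0.06) yaw -77.8 d [ 0.0052 -0.0059  0.0663] rv [ 0.0015  0.0036 -0.0087] dist 0.067 rot 0.5deg
```

View pics/w8.png

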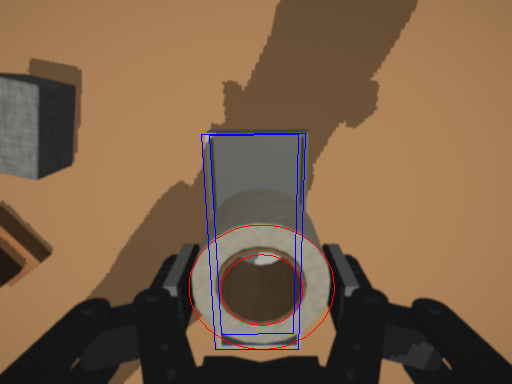

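```bash
python3 - <<'E'
from h import *
plan(.567,-.3075,-.0025,-77.8)
E
```

```text
cur [ 0.5644 -0.3103  0.1266] yaw -78.1 gap 0.676 F [-0.2 -0.1 -0.8] t 6.65
to (0.567, -0.3075, -0.0025) yaw -77.8 d [ 0.0034 -0.0021  0.1291] rv [-0.0008  0.0023 -0.0049] dist 0.129 rot 0.3deg
```

Request:
{"op": "play_rows", "data": {"motion": [{"ax":0,"ay":0,"az":0,"dx":0.001,"dy":0,"dz":0.03,"fingers":0.4},{"ax":0,"ay":0,"az":0,"dx":0.001,"dy":0,"dz":0.06,"fingers":0.4},{"ax":0,"ay":0,"az":0,"dx":0.001,"dy":0,"dz":0.09,"fingers":0.4},{"ax":0,"ay":0,"az":0,"dx":0.001,"dy":0,"dz":0.11,"fingers":0.4},{"ax":0,"ay":0,"az":0,"dx":0.001,"dy":0,"dz":0.115,"fingers":0.4},{"ax":0,"ay":0,"az":0,"dx":0.001,"dy":0,"dz":0.115,"fingers":0.4},{"ax":0,"ay":0,"az":0,"dx":0.001,"dy":0,"dz":0.115,"fingers":0.4},{"ax":0,"ay":0,"az":0,"dx":0.001,"dy":0,"dz":0.115,"fingers":0.4}]}}

```text
clock: 7.65
position: [0.5675, -0.3076, 0.0145]
tcp_rot: [0.994, 0.106, 0.001, 0.0]
wrist_force: [-0.4, -0.4, -1.5]
finger_gap: 0.676
```

```bash
python3 - <<'E'
from h import *
plan(.567,-.3075,-.003,-77.8)
im=eyes.read_camera("scene")[:,:,::-1];cv2.imwrite("pics/s9.png",cv2.resize(im[150:290,50:210],(686,600),interpolation=cv2.INTER_CUBIC))
E
```

```text
cur [ 0.5675 -0.3076  0.0145] yaw -77.8 gap 0.676 F [-0.4 -0.4 -1.5] t 7.65
to (0.567, -0.3075, -0.003) yaw -77.8 d [-0.0005 -0.0003  0.0175] rv [ 0.001  -0.0012 -0.0002] dist 0.018 rot 0.1deg
```

View pics/s9.png

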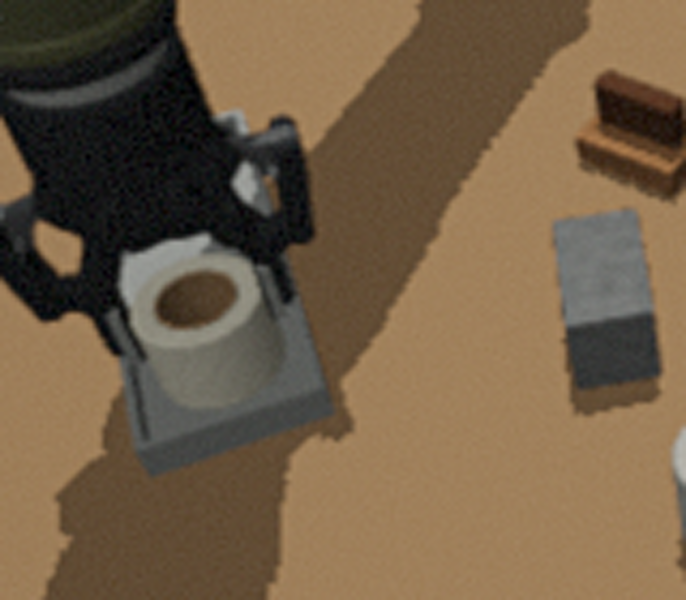

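The tape hovers over the +x end of the tray with a computed end gap of about 4 mm. Lower and release.

Request:
{"op": "play_rows", "data": {"motion": [{"ax":0,"ay":0,"az":0,"dx":0,"dy":0,"dz":0.01,"fingers":0.4},{"ax":0,"ay":0,"az":0,"dx":0,"dy":0,"dz":0.0175,"fingers":0.4},{"ax":0,"ay":0,"az":0,"dx":0,"dy":0,"dz":0.0175,"fingers":0.4},{"ax":0,"ay":0,"az":0,"dx":0,"dy":0,"dz":0.0175,"fingers":0.4},{"ax":0,"ay":0,"az":0,"dx":0,"dy":0,"dz":0.0175,"fingers":1},{"ax":0,"ay":0,"az":0,"dx":0,"dy":0,"dz":0.0175,"fingers":1},{"ax":0,"ay":0,"az":0,"dx":0,"dy":0,"dz":0.0175,"fingers":1},{"ax":0,"ay":0,"az":0,"dx":0,"dy":0,"dz":0.0175,"fingers":1}]}}

```text
clock: 8.7
position: [0.5669, -0.3074, -0.0042]
tcp_rot: [0.994, 0.106, -0.0, -0.0]
wrist_force: [-1.0, 0.7, 0.8]
finger_gap: 0.997
```

```bash
python3 - <<'E'
from h import *
plan(.704,-.0767,.13,-77.8)
E
```

```text
cur [ 0.5669 -0.3074 -0.0042] yaw -77.8 gap 0.997 F [-1.   0.7  0.8] t 8.70
to (0.704, -0.0767, 0.13) yaw -77.8 d [ 0.1827 -0.1966 -0.1342] rv [-0.0003  0.0003 -0.0002] dist 0.300 rot 0.0deg
```

Request:
{"op": "play_rows", "data": {"motion": [{"ax":0,"ay":0,"az":0,"dx":0,"dy":0,"dz":-0.06,"fingers":1},{"ax":0,"ay":0,"az":0,"dx":0,"dy":0,"dz":-0.12,"fingers":1},{"ax":0,"ay":0,"az":0,"dx":0.04,"dy":-0.043,"dz":-0.134,"fingers":1},{"ax":0,"ay":0,"az":0,"dx":0.08,"dy":-0.086,"dz":-0.134,"fingers":1},{"ax":0,"ay":0,"az":0,"dx":0.12,"dy":-0.129,"dz":-0.134,"fingers":1},{"ax":0,"ay":0,"az":0,"dx":0.16,"dy":-0.172,"dz":-0.134,"fingers":1},{"ax":0,"ay":0,"az":0,"dx":0.183,"dy":-0.197,"dz":-0.134,"fingers":1},{"ax":0,"ay":0,"az":0,"dx":0.183,"dy":-0.197,"dz":-0.134,"fingers":1}]}}

```text
clock: 9.7
position: [0.7053, -0.0711, 0.1297]
tcp_rot: [0.994, 0.109, 0.0, -0.001]
wrist_force: [0.4, -0.6, -0.0]
finger_gap: 1.003
```

```bash
python3 - <<'E'
from h import *
m=eyes.camera_model("wrist");im=eyes.read_camera("wrist")[:,:,::-1].copy()
marks(m,im,[(.704,-.0767,.056,.025),(.704,-.0767,0,.025),(.6925,.0797,.048,.028)],[])
cv2.imwrite("pics/w10.png",im)
im=eyes.read_camera("top")[:,:,::-1].copy();mt=eyes.camera_model("top")
plan(.704,-.0767,-.005,-77.8)
big=cv2.resize(im,None,fx=4,fy=4,interpolation=cv2.INTER_CUBIC)
cv2.imwrite("pics/t10.png",big[640:1120,1360:1680])
E
```

```text
cur [ 0.704  -0.0765  0.1297] yaw -77.8 gap 1.000 F [-0.4 -0.6 -0.8] t 9.80
to (0.704, -0.0767, -0.005) yaw -77.8 d [1.000e-04 1.000e-04 1.347e-01] rv [0.0005 0.0009 0.0003] dist 0.135 rot 0.1deg
```

View pics/w10.png

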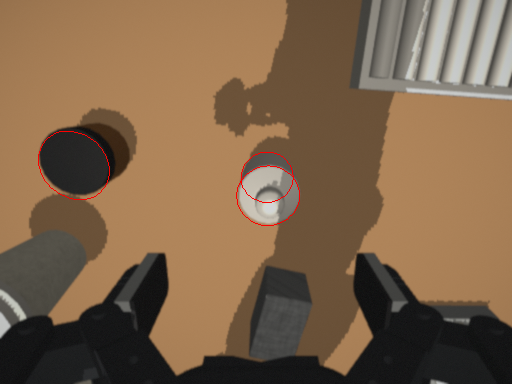

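View pics/t10.png

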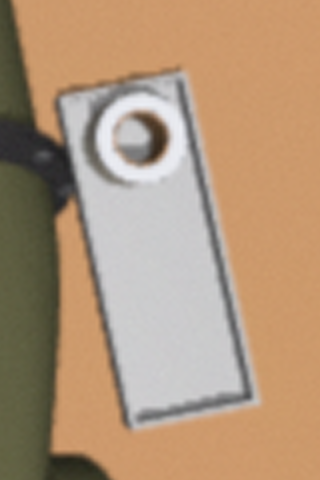

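The tape stands at the +x end as intended, and the projected bottle circles at (267,195) match. Descend on the bottle, staying slightly higher to keep the nozzle clear of the gripper body.

Request:
{"op": "play_rows", "data": {"motion": [{"ax":0,"ay":0,"az":0,"dx":0,"dy":0,"dz":0.045,"fingers":1},{"ax":0,"ay":0,"az":0,"dx":0,"dy":0,"dz":0.09,"fingers":1},{"ax":0,"ay":0,"az":0,"dx":0,"dy":0,"dz":0.12,"fingers":1},{"ax":0,"ay":0,"az":0,"dx":0,"dy":0,"dz":0.13,"fingers":1},{"ax":0,"ay":0,"az":0,"dx":0,"dy":0,"dz":0.13,"fingers":1},{"ax":0,"ay":0,"az":0,"dx":0,"dy":0,"dz":0.13,"fingers":1},{"ax":0,"ay":0,"az":0,"dx":0,"dy":0,"dz":0.13,"fingers":0.3},{"ax":0,"ay":0,"az":0,"dx":0,"dy":0,"dz":0.13,"fingers":0.3}], "squeeze": 35}}

```text
clock: 10.8
position: [0.7047, -0.0763, 0.001]
tcp_rot: [0.994, 0.106, 0.001, 0.0]
wrist_force: [0.6, -3.0, 1.6]
finger_gap: 0.608
```

Request:
{"op": "play_rows", "data": {"motion": [{"ax":0,"ay":0,"az":0,"dx":0,"dy":0,"dz":0,"fingers":0.3},{"ax":0,"ay":0,"az":0,"dx":0,"dy":0,"dz":0,"fingers":0.3},{"ax":0,"ay":0,"az":0,"dx":0,"dy":0,"dz":0,"fingers":0.3},{"ax":0,"ay":0,"az":0,"dx":0,"dy":0,"dz":0,"fingers":0.3},{"ax":0,"ay":0,"az":0,"dx":0,"dy":0,"dz":-0.04,"fingers":0.3},{"ax":0,"ay":0,"az":0,"dx":0,"dy":0,"dz":-0.09,"fingers":0.3},{"ax":0,"ay":0,"az":0,"dx":0,"dy":0,"dz":-0.13,"fingers":0.3},{"ax":0,"ay":0,"az":0,"dx":0,"dy":0,"dz":-0.13,"fingers":0.3}]}}

```text
clock: 11.8
position: [0.7064, -0.0761, 0.1342]
tcp_rot: [0.994, 0.106, 0.003, 0.001]
wrist_force: [0.2, 0.1, -1.7]
finger_gap: 0.563
```

```bash
python3 - <<'E'
from h import *
m=eyes.camera_model("wrist");im=eyes.read_camera("wrist")[:,:,::-1].copy()
plan(.4144,-.3403,.13,-77.8)
p=observe()["position"]
marks(m,im,[(p[0],p[1],p[2]+.056,.025)])
cv2.imwrite("pics/w11.png",im)
E
```

```text
cur [ 0.705  -0.0762  0.1316] yaw -77.8 gap 0.567 F [-0.7  0.6 -1.8] t 11.85
to (0.4144, -0.3403, 0.13) yaw -77.8 d [-0.3398  0.1968  0.0009] rv [ 0.0008 -0.0027 -0.0001] dist 0.393 rot 0.2deg
```

View pics/w11.png

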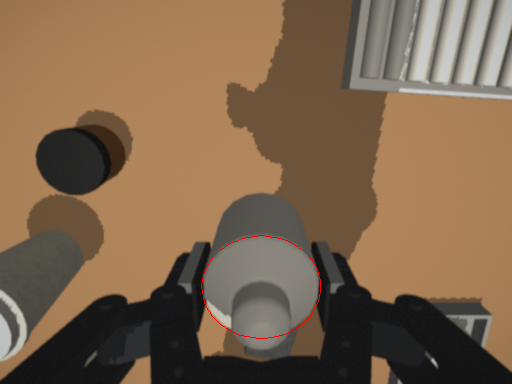

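The bottle is held upright, with its shoulder circle at (262,287). Carry it to the −x end of the long tray.

Request:
{"op": "play_rows", "data": {"motion": [{"ax":0,"ay":0,"az":0,"dx":-0.05,"dy":0.029,"dz":0,"fingers":0.3},{"ax":0,"ay":0,"az":0,"dx":-0.1,"dy":0.058,"dz":0,"fingers":0.3},{"ax":0,"ay":0,"az":0,"dx":-0.15,"dy":0.087,"dz":0,"fingers":0.3},{"ax":0,"ay":0,"az":0,"dx":-0.2,"dy":0.116,"dz":0,"fingers":0.3},{"ax":0,"ay":0,"az":0,"dx":-0.25,"dy":0.145,"dz":0,"fingers":0.3},{"ax":0,"ay":0,"az":0,"dx":-0.3,"dy":0.174,"dz":0,"fingers":0.3},{"ax":0,"ay":0,"az":0,"dx":-0.341,"dy":0.197,"dz":0,"fingers":0.3},{"ax":0,"ay":0,"az":0,"dx":-0.341,"dy":0.197,"dz":0,"fingers":0.3}]}}

```text
clock: 12.85
position: [0.4076, -0.3437, 0.1285]
tcp_rot: [0.995, 0.103, -0.002, -0.0]
wrist_force: [0.4, -0.2, -2.0]
finger_gap: 0.567
```

Request:
{"op": "play_rows", "data": {"motion": [{"ax":0,"ay":0,"az":0,"dx":0,"dy":0,"dz":0,"fingers":0.3},{"ax":0,"ay":0,"az":0,"dx":0,"dy":0,"dz":0.04,"fingers":0.3},{"ax":0,"ay":0,"az":0,"dx":0,"dy":0,"dz":0.08,"fingers":0.3},{"ax":0,"ay":0,"az":0,"dx":0,"dy":0,"dz":0.1,"fingers":0.3},{"ax":0,"ay":0,"az":0,"dx":0,"dy":0,"dz":0.1,"fingers":0.3},{"ax":0,"ay":0,"az":0,"dx":0,"dy":0,"dz":0.1,"fingers":0.3},{"ax":0,"ay":0,"az":0,"dx":0,"dy":0,"dz":0.1,"fingers":0.3},{"ax":0,"ay":0,"az":0,"dx":0,"dy":0,"dz":0.1,"fingers":0.3}]}}

```text
clock: 13.85
position: [0.413, -0.3411, 0.0309]
tcp_rot: [0.994, 0.106, 0.001, 0.001]
wrist_force: [-0.2, 0.2, -1.4]
finger_gap: 0.564
```

```bash
python3 - <<'E'
from h import *
m=eyes.camera_model("wrist");im=eyes.read_camera("wrist")[:,:,::-1].copy()
plan(.4138,-.3404,.005,-77.8)
p=observe()["position"]
marks(m,im,[(p[0],p[1],p[2]+.056,.025)],[(.4925,-.3234,.022,.114,.044,12.2),(.4925,-.3234,.004,.110,.040,12.2)])
cv2.imwrite("pics/w12.png",im)
E
```

```text
cur [ 0.4128 -0.3411  0.0307] yaw -77.8 gap 0.562 F [-0.3 -0.3 -2. ] t 13.90
to (0.4138, -0.3404, 0.005) yaw -77.8 d [ 0.0011 -0.0005  0.0257] rv [ 0.0009 -0.0007 -0.0003] dist 0.026 rot 0.1deg
```

View pics/w12.png

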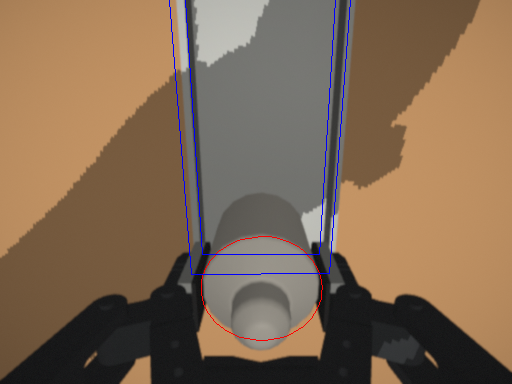

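Request:
{"op": "play_rows", "data": {"motion": [{"ax":0,"ay":0,"az":0,"dx":0.002,"dy":0,"dz":0.01,"fingers":0.3},{"ax":0,"ay":0,"az":0,"dx":0.002,"dy":0,"dz":0.02,"fingers":0.3},{"ax":0,"ay":0,"az":0,"dx":0.002,"dy":0,"dz":0.025,"fingers":0.3},{"ax":0,"ay":0,"az":0,"dx":0.002,"dy":0,"dz":0.0255,"fingers":0.3},{"ax":0,"ay":0,"az":0,"dx":0.002,"dy":0,"dz":0.0255,"fingers":0.3},{"ax":0,"ay":0,"az":0,"dx":0.002,"dy":0,"dz":0.0255,"fingers":1},{"ax":0,"ay":0,"az":0,"dx":0.002,"dy":0,"dz":0.0255,"fingers":1},{"ax":0,"ay":0,"az":0,"dx":0.002,"dy":0,"dz":0.0255,"fingers":1}]}}

```text
clock: 14.9
position: [0.4145, -0.3404, 0.0043]
tcp_rot: [0.994, 0.106, -0.0, -0.0]
wrist_force: [-0.1, -0.3, 0.3]
finger_gap: 0.999
```

```bash
python3 - <<'E'
from h import *
plan(.5732,-.1158,.12,88.9)
E
```

```text
cur [ 0.4145 -0.3404  0.0043] yaw -77.8 gap 0.999 F [-0.1 -0.3  0.3] t 14.90
to (0.5732, -0.1158, 0.12) yaw -91.1 d [ 0.2025 -0.186  -0.1157] rv [-2.00e-04  2.00e-04  2.32e-01] dist 0.298 rot 13.3deg
```

Request:
{"op": "play_rows", "data": {"motion": [{"ax":0,"ay":0,"az":0,"dx":0,"dy":0,"dz":-0.06,"fingers":1},{"ax":0,"ay":0,"az":0,"dx":0,"dy":0,"dz":-0.116,"fingers":1},{"ax":0,"ay":0,"az":0.05,"dx":0.04,"dy":-0.037,"dz":-0.116,"fingers":1},{"ax":0,"ay":0,"az":0.1,"dx":0.08,"dy":-0.074,"dz":-0.116,"fingers":1},{"ax":0,"ay":0,"az":0.15,"dx":0.12,"dy":-0.111,"dz":-0.116,"fingers":1},{"ax":0,"ay":0,"az":0.2,"dx":0.16,"dy":-0.148,"dz":-0.116,"fingers":1},{"ax":0,"ay":0,"az":0.232,"dx":0.2025,"dy":-0.186,"dz":-0.116,"fingers":1},{"ax":0,"ay":0,"az":0.232,"dx":0.2025,"dy":-0.186,"dz":-0.116,"fingers":1}]}}

```text
clock: 15.9
position: [0.5758, -0.1094, 0.1204]
tcp_rot: [1.0, -0.005, 0.001, -0.002]
wrist_force: [-0.9, -0.2, 0.0]
finger_gap: 1.001
```

```bash
python3 - <<'E'
from h import *
m=eyes.camera_model("wrist");im=eyes.read_camera("wrist")[:,:,::-1].copy()
marks(m,im,[],[(.5732,-.1158,.052,.037,.022,-1.1),(.5732,-.1158,0,.037,.022,-1.1)])
cv2.imwrite("pics/w13.png",im)
im=eyes.read_camera("scene")[:,:,::-1].copy()
plan(.5732,-.1158,-.005,88.9)
cv2.imwrite("pics/s13.png",cv2.resize(im[150:290,50:250],(800,560),interpolation=cv2.INTER_CUBIC))
E
```

```text
cur [ 0.5731 -0.1152  0.1201] yaw -91.0 gap 1.002 F [-0.2 -0.5 -0.6] t 16.00
to (0.5732, -0.1158, -0.005) yaw -91.1 d [0.0002 0.0006 0.1251] rv [0.0001 0.0009 0.002 ] dist 0.125 rot 0.1deg
```

View pics/w13.png

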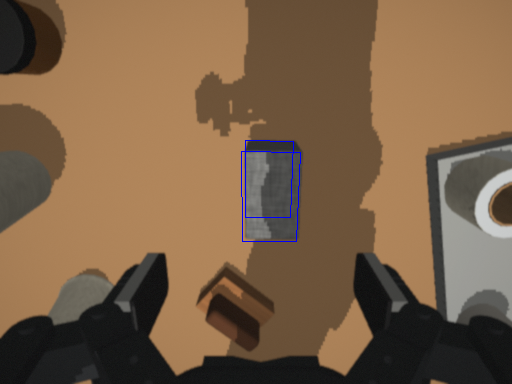

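View pics/s13.png

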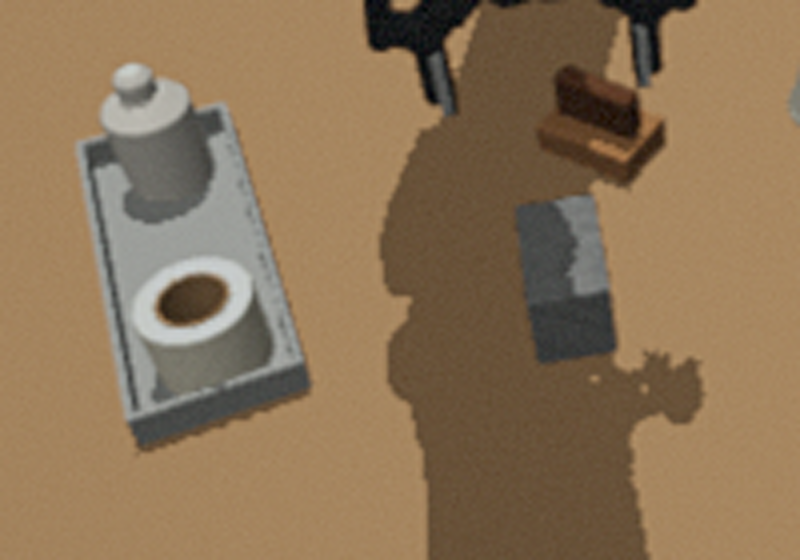

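The brick outline matches at (270,190), and tape and bottle stand at opposite ends. Grip the brick.

Request:
{"op": "play_rows", "data": {"motion": [{"ax":0,"ay":0,"az":0,"dx":0,"dy":0,"dz":0.045,"fingers":1},{"ax":0,"ay":0,"az":0,"dx":0,"dy":0,"dz":0.09,"fingers":1},{"ax":0,"ay":0,"az":0,"dx":0,"dy":0,"dz":0.12,"fingers":1},{"ax":0,"ay":0,"az":0,"dx":0,"dy":0,"dz":0.125,"fingers":1},{"ax":0,"ay":0,"az":0,"dx":0,"dy":0,"dz":0.125,"fingers":1},{"ax":0,"ay":0,"az":0,"dx":0,"dy":0,"dz":0.125,"fingers":0.2},{"ax":0,"ay":0,"az":0,"dx":0,"dy":0,"dz":0.125,"fingers":0.2},{"ax":0,"ay":0,"az":0,"dx":0,"dy":0,"dz":0.125,"fingers":0.2}], "squeeze": 30}}

```text
clock: 17.0
position: [0.5738, -0.116, -0.0033]
tcp_rot: [1.0, -0.01, 0.001, 0.0]
wrist_force: [-0.9, -0.0, 5.9]
finger_gap: 0.509
```

Request:
{"op": "play_rows", "data": {"motion": [{"ax":0,"ay":0,"az":0,"dx":0,"dy":0,"dz":0,"fingers":0.2},{"ax":0,"ay":0,"az":0,"dx":0,"dy":0,"dz":0,"fingers":0.2},{"ax":0,"ay":0,"az":0,"dx":0,"dy":0,"dz":0,"fingers":0.2},{"ax":0,"ay":0,"az":0,"dx":0,"dy":0,"dz":-0.04,"fingers":0.2},{"ax":0,"ay":0,"az":0,"dx":0,"dy":0,"dz":-0.09,"fingers":0.2},{"ax":0,"ay":0,"az":0,"dx":0,"dy":0,"dz":-0.135,"fingers":0.2},{"ax":0,"ay":0,"az":0,"dx":0,"dy":0,"dz":-0.135,"fingers":0.2},{"ax":0,"ay":0,"az":0,"dx":0,"dy":0,"dz":-0.135,"fingers":0.2}]}}

```text
clock: 18.0
position: [0.5726, -0.1158, 0.1302]
tcp_rot: [1.0, -0.01, -0.0, 0.0]
wrist_force: [-0.4, 0.1, -1.3]
finger_gap: 0.505
```

```bash
python3 - <<'E'
from h import *
s=observe()
m=eyes.camera_model("wrist");im=eyes.read_camera("wrist")[:,:,::-1].copy()
p=s["position"]
marks(m,im,[],[(p[0],p[1],p[2]+.057,.037,.022,-1.1),(p[0],p[1],p[2]+.005,.037,.022,-1.1)])
cv2.imwrite("pics/w14.png",im)
mt=eyes.camera_model("top");im=eyes.read_camera("top")[:,:,::-1].copy()
big=cv2.resize(im,None,fx=4,fy=4,interpolation=cv2.INTER_CUBIC)
hsv=cv2.cvtColor(big,cv2.COLOR_BGR2HSV);_,sa,v=cv2.split(hsv)
mk=mt.copy();
cv2.imwrite("pics/t14.png",big[640:1120,1360:1680])
plan(.493,-.3234,.13,-77.8)
E
```

```text
cur [ 0.5722 -0.1157  0.1292] yaw -91.1 gap 0.512 F [ 0.4 -1.7 -1.3] t 18.10
to (0.493, -0.3234, 0.13) yaw -77.8 d [-0.0752  0.2091 -0.0007] rv [-0.0006  0.0025 -0.232 ] dist 0.222 rot 13.3deg
```

View pics/w14.png

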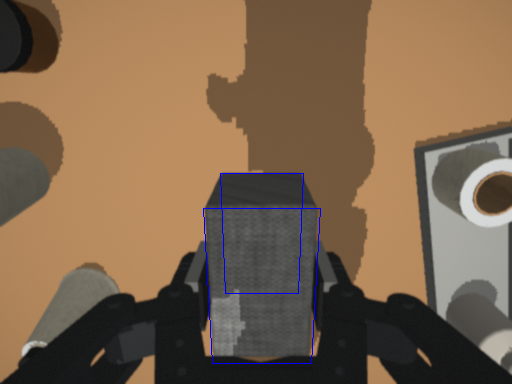

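View pics/t14.png

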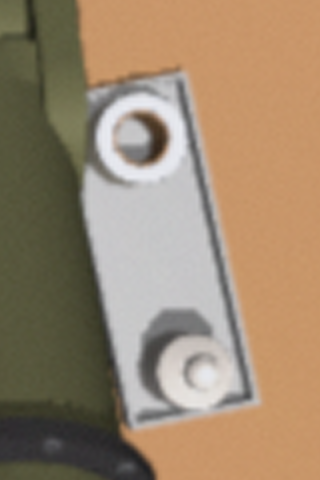

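```bash
python3 - <<'E'
from h import *
mt=eyes.camera_model("top");C=np.array([.4925,-.3234]);a=np.radians(12.2);ux=np.array([np.cos(a),np.sin(a)]);uy=np.array([-ux[1],ux[0]])
A=ray([374.9,194.1],.052,mt)[0,:2]; B=ray([387.6,252.1],.060,mt)[0,:2]
for P in(A,B):print(P,(P-C)@ux,(P-C)@uy)
xa=(A-C)@ux-.030; xb=(B-C)@ux+.025
print(xa,xb,xa-xb, C+ux*(xa+xb)/2)
E
```

```text
[ 0.56573125 -0.30596466] 0.0752619039386829 0.0015659968626599713
[ 0.41439335 -0.33630331] -0.07906947500955508 0.0038939705929682085
0.0452619039386829 -0.05406947500955508 0.09933137894823799 [ 0.48819567 -0.32433063]
```

The tape and bottle have end gaps of about 4–6 mm, leaving 99 mm for the 74 mm brick. The target centre is (0.4884, −0.3243).

```bash
python3 - <<'E'
from h import *
plan(.4884,-.3243,.13,-77.8)
E
```

```text
cur [ 0.5722 -0.1157  0.1292] yaw -91.1 gap 0.512 F [ 0.4 -1.7 -1.3] t 18.10
to (0.4884, -0.3243, 0.13) yaw -77.8 d [-0.0798  0.2101 -0.0007] rv [-0.0006  0.0025 -0.232 ] dist 0.225 rot 13.3deg
```

Request:
{"op": "play_rows", "data": {"motion": [{"ax":0,"ay":0,"az":-0.05,"dx":-0.016,"dy":0.042,"dz":0,"fingers":0.2},{"ax":0,"ay":0,"az":-0.1,"dx":-0.032,"dy":0.084,"dz":0,"fingers":0.2},{"ax":0,"ay":0,"az":-0.15,"dx":-0.048,"dy":0.126,"dz":0,"fingers":0.2},{"ax":0,"ay":0,"az":-0.2,"dx":-0.064,"dy":0.168,"dz":0,"fingers":0.2},{"ax":0,"ay":0,"az":-0.232,"dx":-0.08,"dy":0.21,"dz":0,"fingers":0.2},{"ax":0,"ay":0,"az":-0.232,"dx":-0.08,"dy":0.21,"dz":0,"fingers":0.2},{"ax":0,"ay":0,"az":-0.232,"dx":-0.08,"dy":0.21,"dz":0.02,"fingers":0.2},{"ax":0,"ay":0,"az":-0.232,"dx":-0.08,"dy":0.21,"dz":0.04,"fingers":0.2}]}}

```text
clock: 19.1
position: [0.4891, -0.3231, 0.0891]
tcp_rot: [0.994, 0.106, -0.0, -0.001]
wrist_force: [0.1, 0.2, -1.4]
finger_gap: 0.506
```

```bash
python3 - <<'E'
from h import *
eyes.read_camera("scene")
s=observe()
m=eyes.camera_model("wrist");im=eyes.read_camera("wrist")[:,:,::-1].copy()
p=s["position"]
marks(m,im,[(.5669,-.3074,.052,.030),(.4145,-.3404,.060,.025)],[(.4925,-.3234,.022,.114,.044,12.2)])
cv2.imwrite("pics/w15.png",im)
plan(.4884,-.3243,.0,-77.8)
E
```

```text
cur [ 0.4877 -0.3224  0.0877] yaw -77.8 gap 0.506 F [-0.2  0.6 -0.5] t 19.20
to (0.4884, -0.3243, 0.0) yaw -77.8 d [0.0006 0.0024 0.0876] rv [-0.0044  0.0037  0.0008] dist 0.088 rot 0.3deg
```

View pics/w15.png

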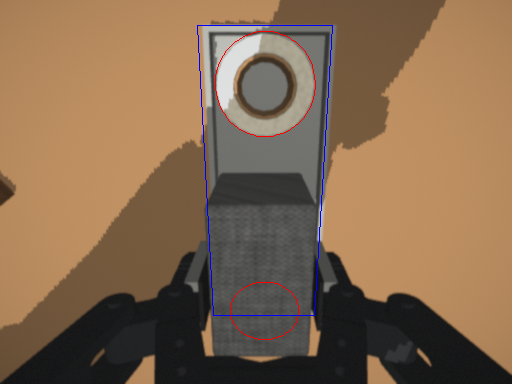

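Request:
{"op": "play_rows", "data": {"motion": [{"ax":0,"ay":0,"az":0,"dx":0.0,"dy":0.001,"dz":0.03,"fingers":0.2},{"ax":0,"ay":0,"az":0,"dx":0.0,"dy":0.002,"dz":0.055,"fingers":0.2},{"ax":0,"ay":0,"az":0,"dx":0.0,"dy":0.002,"dz":0.07,"fingers":0.2},{"ax":0,"ay":0,"az":0,"dx":0.0,"dy":0.002,"dz":0.08,"fingers":0.2},{"ax":0,"ay":0,"az":0,"dx":0.0,"dy":0.002,"dz":0.086,"fingers":0.2},{"ax":0,"ay":0,"az":0,"dx":0.0,"dy":0.002,"dz":0.087,"fingers":0.2},{"ax":0,"ay":0,"az":0,"dx":0.0,"dy":0.002,"dz":0.087,"fingers":0.2},{"ax":0,"ay":0,"az":0,"dx":0.0,"dy":0.002,"dz":0.087,"fingers":0.2}]}}

```text
clock: 20.2
position: [0.4899, -0.3264, 0.0041]
tcp_rot: [0.994, 0.106, 0.0, 0.0]
wrist_force: [0.8, -0.7, -0.3]
finger_gap: 0.507
```

```bash
python3 - <<'E'
from h import *
plan(.4884,-.3243,.0,-77.8)
im=eyes.read_camera("scene")[:,:,::-1];cv2.imwrite("pics/s16.png",cv2.resize(im[150:290,50:210],(686,600),interpolation=cv2.INTER_CUBIC))
E
```

```text
cur [ 0.4899 -0.3264  0.0041] yaw -77.8 gap 0.507 F [ 0.8 -0.7 -0.3] t 20.20
to (0.4884, -0.3243, 0.0) yaw -77.8 d [-0.001  -0.0024  0.0041] rv [ 0.0006 -0.0006 -0.0002] dist 0.005 rot 0.1deg
```

View pics/s16.png

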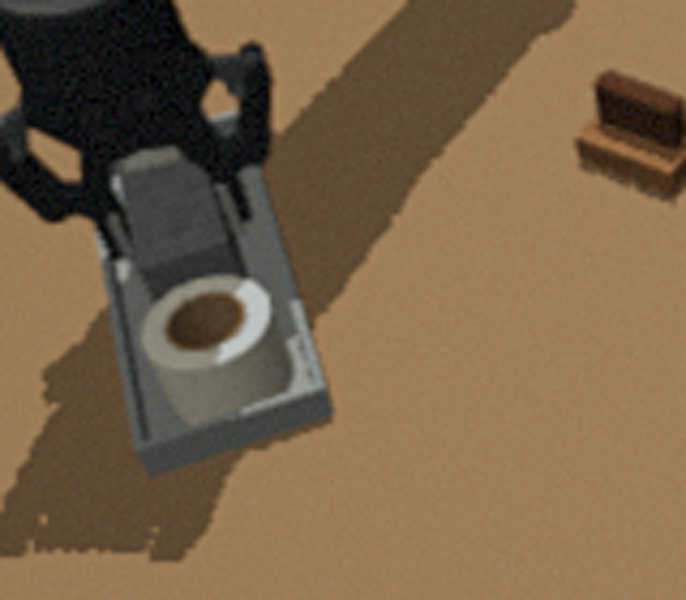

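Request:
{"op": "play_rows", "data": {"motion": [{"ax":0,"ay":0,"az":0,"dx":0,"dy":-0.002,"dz":0.002,"fingers":0.2},{"ax":0,"ay":0,"az":0,"dx":0,"dy":-0.002,"dz":0.0035,"fingers":0.2},{"ax":0,"ay":0,"az":0,"dx":0,"dy":-0.002,"dz":0.0035,"fingers":0.2},{"ax":0,"ay":0,"az":0,"dx":0,"dy":-0.002,"dz":0.0035,"fingers":0.2},{"ax":0,"ay":0,"az":0,"dx":0,"dy":-0.002,"dz":0.0035,"fingers":0.9},{"ax":0,"ay":0,"az":0,"dx":0,"dy":-0.002,"dz":0.0035,"fingers":0.9},{"ax":0,"ay":0,"az":0,"dx":0,"dy":-0.002,"dz":0.0035,"fingers":0.9},{"ax":0,"ay":0,"az":0,"dx":0,"dy":-0.002,"dz":0.0035,"fingers":0.9}]}}

```text
clock: 21.25
position: [0.4891, -0.3242, -0.0]
tcp_rot: [0.994, 0.106, -0.0, -0.0]
wrist_force: [-0.1, 0.8, -0.2]
finger_gap: 0.898
```

Request:
{"op": "play_rows", "data": {"motion": [{"ax":0,"ay":0,"az":0,"dx":0,"dy":0,"dz":-0.03,"fingers":0.9},{"ax":0,"ay":0,"az":0,"dx":0,"dy":0,"dz":-0.08,"fingers":0.9},{"ax":0,"ay":0,"az":0,"dx":0,"dy":0,"dz":-0.13,"fingers":0.9},{"ax":0,"ay":0,"az":0,"dx":0,"dy":-0.05,"dz":-0.15,"fingers":0.9},{"ax":0,"ay":0,"az":0,"dx":0,"dy":-0.1,"dz":-0.15,"fingers":0.9},{"ax":0,"ay":0,"az":0,"dx":0,"dy":-0.13,"dz":-0.15,"fingers":0.9},{"ax":0,"ay":0,"az":0,"dx":0,"dy":-0.13,"dz":-0.15,"fingers":0.9},{"ax":0,"ay":0,"az":0,"dx":0,"dy":-0.13,"dz":-0.15,"fingers":0.9}]}}

```text
clock: 22.25
position: [0.4619, -0.1981, 0.1502]
tcp_rot: [0.994, 0.106, 0.0, 0.0]
wrist_force: [0.2, -0.6, 0.7]
finger_gap: 0.9
```

```bash
python3 - <<'E'
from h import *
im=eyes.read_camera("scene")[:,:,::-1];cv2.imwrite("pics/s17.png",cv2.resize(im[150:290,50:210],(686,600),interpolation=cv2.INTER_CUBIC))
m=eyes.camera_model("wrist");im=eyes.read_camera("wrist")[:,:,::-1];cv2.imwrite("pics/w17.png",im);np.savez("w17.npz",T=m["T"],mtx=m["mtx"])
plan(.448,-.0785,.13,-45)
E
```

```text
cur [ 0.4618 -0.1985  0.1499] yaw -77.9 gap 0.903 F [ 0.1 -0.7  0.6] t 22.35
to (0.448, -0.0785, 0.13) yaw -45.0 d [ 0.0116 -0.1202  0.0199] rv [ 3.000e-04  2.000e-04 -5.744e-01] dist 0.122 rot 32.9deg
```

View pics/s17.png

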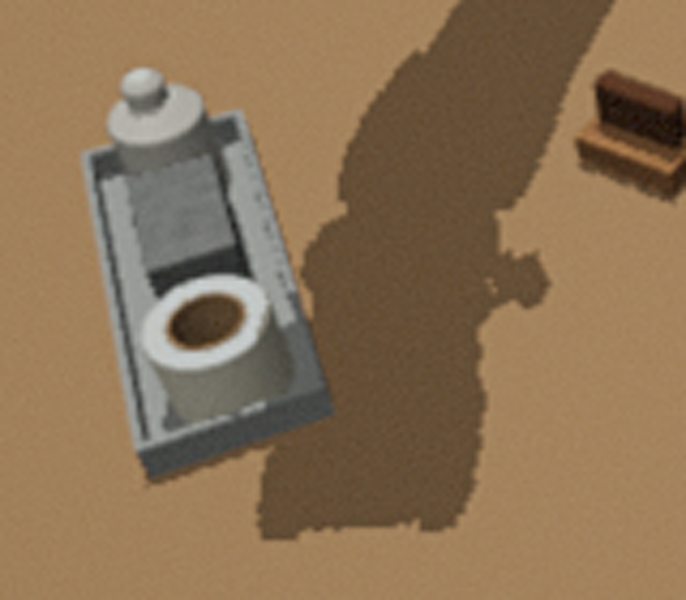

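View pics/w17.png

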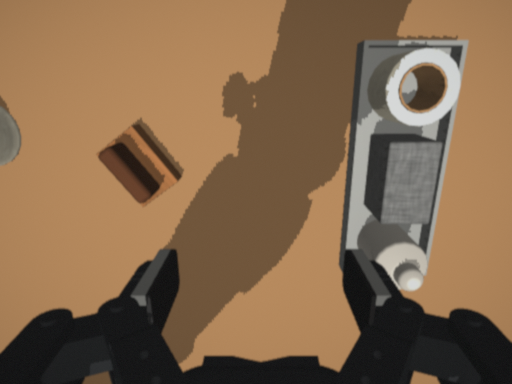

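The masking kit is in place: tape, brick and bottle in line and upright. Now the stamp, at about (140,165) in the wrist view.

```bash
python3 - <<'E'
from h import *
im=cv2.imread("pics/w17.png");cv2.imwrite("pics/w17z.png",cv2.resize(im[110:220,85:195],(660,660)[:2],interpolation=cv2.INTER_CUBIC)[:600])
E
```

```text
(no output)
```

View pics/w17z.png

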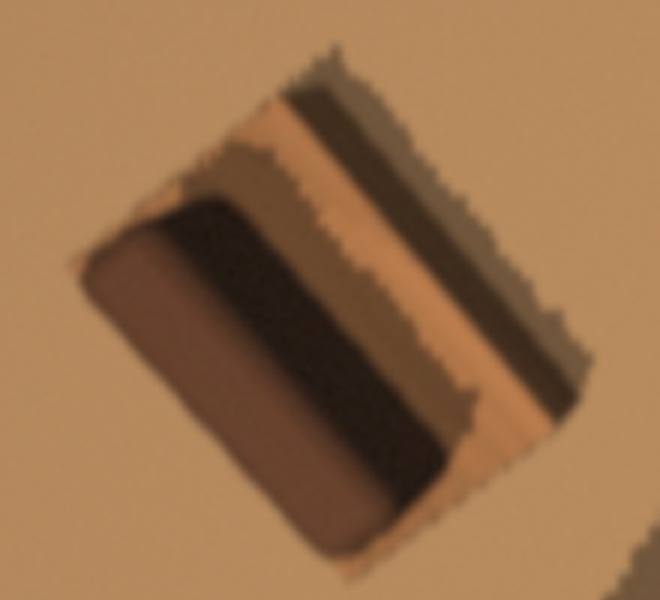

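```bash
python3 - <<'E'
from h import *
d=np.load("w17.npz");m={"T":d["T"],"mtx":d["mtx"]}
f=lambda L:np.array(L)/6+[85,110]
for L,z in(([[82,275],[155,228],[395,512],[335,560]],.052),([[70,265],[275,100],[555,420],[345,580]],.020)):
    W=ray(f(L),z,m)[:,:2]; print(W.mean(0).round(4), [np.round(np.linalg.norm(W[i]-W[i-1]),4) for i in range(4)], [round(float(np.degrees(np.arctan2(*(W[i]-W[i-1])[::-1]))),1) for i in range(4)])
mt=eyes.camera_model("top");im=cv2.imread("pics/top0.png")
cv2.imwrite("pics/tst.png",cv2.resize(im[220:260,268:312],(660,600),interpolation=cv2.INTER_CUBIC))
E
```

```text
[ 0.4447 -0.0834] [np.float64(0.0524), np.float64(0.013), np.float64(0.0509), np.float64(0.0122)] [47.8, -47.3, -133.1, 139.8]
[ 0.444  -0.0817] [np.float64(0.0645), np.float64(0.0436), np.float64(0.0639), np.float64(0.046)] [47.2, -42.1, -130.6, 138.7]
```

View pics/tst.png

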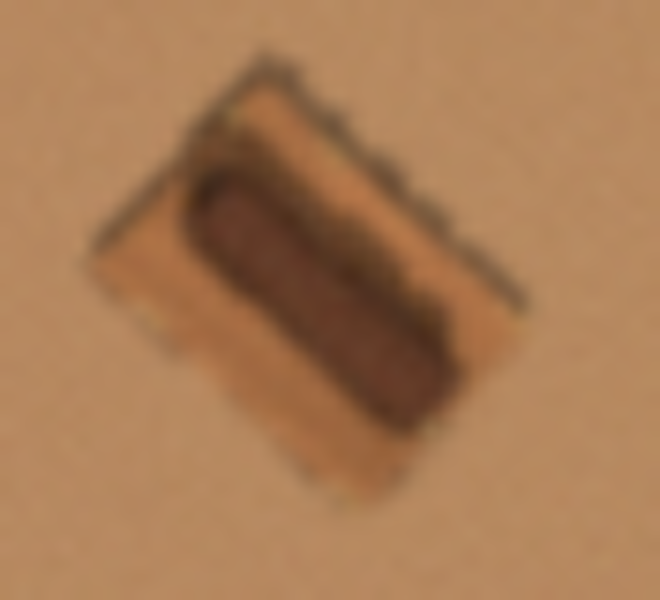

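```bash
python3 - <<'E'
from h import *
plan(.444,-.082,.13,-42)
E
```

```text
cur [ 0.4618 -0.1985  0.1499] yaw -77.9 gap 0.903 F [ 0.1 -0.7  0.6] t 22.35
to (0.444, -0.082, 0.13) yaw -42.0 d [ 0.007  -0.1176  0.0199] rv [ 3.000e-04  2.000e-04 -6.267e-01] dist 0.119 rot 35.9deg
```

Request:
{"op": "play_rows", "data": {"motion": [{"ax":0,"ay":0,"az":-0.12,"dx":0.001,"dy":-0.024,"dz":0,"fingers":0.6},{"ax":0,"ay":0,"az":-0.24,"dx":0.003,"dy":-0.048,"dz":0,"fingers":0.6},{"ax":0,"ay":0,"az":-0.36,"dx":0.004,"dy":-0.072,"dz":0.0,"fingers":0.6},{"ax":0,"ay":0,"az":-0.48,"dx":0.006,"dy":-0.096,"dz":0.01,"fingers":0.6},{"ax":0,"ay":0,"az":-0.58,"dx":0.007,"dy":-0.1176,"dz":0.02,"fingers":0.6},{"ax":0,"ay":0,"az":-0.627,"dx":0.007,"dy":-0.1176,"dz":0.02,"fingers":0.6},{"ax":0,"ay":0,"az":-0.627,"dx":0.007,"dy":-0.1176,"dz":0.02,"fingers":0.6},{"ax":0,"ay":0,"az":-0.627,"dx":0.007,"dy":-0.1176,"dz":0.02,"fingers":0.6}]}}

```text
clock: 23.35
position: [0.4438, -0.0811, 0.1299]
tcp_rot: [0.913, 0.407, -0.0, -0.0]
wrist_force: [0.4, -0.2, 0.4]
finger_gap: 0.602
```

```bash
python3 - <<'E'
from h import *
m=eyes.camera_model("wrist");im=eyes.read_camera("wrist")[:,:,::-1].copy()
marks(m,im,[],[(.444,-.082,.052,.028,.008,48),(.444,-.082,.02,.033,.023,48)])
cv2.imwrite("pics/w18.png",im[:,:])
plan(.444,-.082,.0,-42)
E
```

```text
cur [ 0.4438 -0.0811  0.13  ] yaw -42.0 gap 0.600 F [ 0.1 -0.8  0.2] t 23.40
to (0.444, -0.082, 0.0) yaw -42.0 d [-0.0005  0.0007  0.13  ] rv [-0.      0.      0.0005] dist 0.130 rot 0.0deg
```

View pics/w18.png

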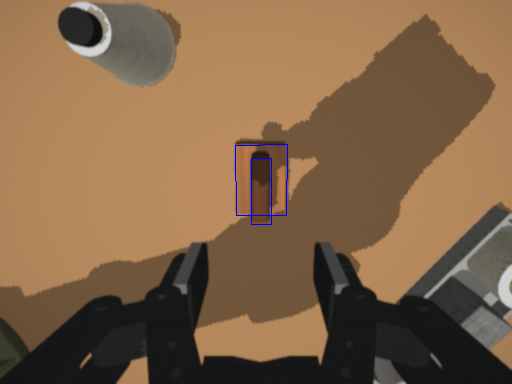

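The outlines match the stamp base and bar at (262,185) and they line up with the jaws. Descend and grip.

Request:
{"op": "play_rows", "data": {"motion": [{"ax":0,"ay":0,"az":0,"dx":0,"dy":0,"dz":0.045,"fingers":0.6},{"ax":0,"ay":0,"az":0,"dx":0,"dy":0,"dz":0.09,"fingers":0.6},{"ax":0,"ay":0,"az":0,"dx":0,"dy":0,"dz":0.118,"fingers":0.6},{"ax":0,"ay":0,"az":0,"dx":0,"dy":0,"dz":0.128,"fingers":0.6},{"ax":0,"ay":0,"az":0,"dx":0,"dy":0,"dz":0.13,"fingers":0.6},{"ax":0,"ay":0,"az":0,"dx":0,"dy":0,"dz":0.13,"fingers":0.6},{"ax":0,"ay":0,"az":0,"dx":0,"dy":0,"dz":0.13,"fingers":0.05},{"ax":0,"ay":0,"az":0,"dx":0,"dy":0,"dz":0.13,"fingers":0.05}], "squeeze": 45}}

```text
clock: 24.4
position: [0.4441, -0.0809, 0.0007]
tcp_rot: [0.913, 0.408, 0.001, 0.0]
wrist_force: [2.1, -0.9, 3.4]
finger_gap: 0.18
```

Request:
{"op": "play_rows", "data": {"motion": [{"ax":0,"ay":0,"az":0,"dx":0,"dy":0,"dz":0,"fingers":0.05},{"ax":0,"ay":0,"az":0,"dx":0,"dy":0,"dz":0,"fingers":0.05},{"ax":0,"ay":0,"az":0,"dx":0,"dy":0,"dz":0,"fingers":0.05},{"ax":0,"ay":0,"az":0,"dx":0,"dy":0,"dz":0,"fingers":0.05},{"ax":0,"ay":0,"az":0,"dx":0,"dy":0,"dz":-0.04,"fingers":0.05},{"ax":0,"ay":0,"az":0,"dx":0,"dy":0,"dz":-0.1,"fingers":0.05},{"ax":0,"ay":0,"az":0,"dx":0,"dy":0,"dz":-0.16,"fingers":0.05},{"ax":0,"ay":0,"az":0,"dx":0,"dy":0,"dz":-0.16,"fingers":0.05}]}}

```text
clock: 25.4
position: [0.4462, -0.0809, 0.1642]
tcp_rot: [0.913, 0.407, 0.003, 0.003]
wrist_force: [0.2, 0.9, -1.4]
finger_gap: 0.177
```

```bash
python3 - <<'E'
from h import *
eyes.read_camera("scene")
s=observe();m=eyes.camera_model("wrist");im=eyes.read_camera("wrist")[:,:,::-1].copy()
p=s["position"]
marks(m,im,[],[(p[0],p[1],p[2]+.052,.028,.008,48),(p[0],p[1],p[2]+.02,.033,.023,48)])
cv2.imwrite("pics/w19.png",im)
a=np.radians(-8.5);u=np.array([np.cos(a),np.sin(a)]);v=np.array([-u[1],u[0]]);C=np.array([.5305,.3133])
print("bays +y",C+.039*v,"-y",C-.039*v)
plan(*(C+.039*v),.16,-98.5)
plan(*(C-.039*v),.16,-98.5)
E
```

```text
bays +y [0.53626457 0.35187162] -y [0.52473543 0.27472838]
cur [ 0.4435 -0.0811  0.1604] yaw -41.9 gap 0.177 F [-0.1 -0.4 -1.2] t 25.50
to (np.float64(0.5362645670340548), np.float64(0.35187161867111477), 0.16) yaw -98.5 d [ 3.842e-01 -2.203e-01  1.000e-04] rv [ 1.200e-03 -5.000e-04  9.874e-01] dist 0.443 rot 56.6deg
cur [ 0.4435 -0.0811  0.1604] yaw -41.9 gap 0.177 F [-0.1 -0.4 -1.2] t 25.50
to (np.float64(0.5247354329659452), np.float64(0.2747283813288853), 0.16) yaw -98.5 d [ 3.191e-01 -1.773e-01  1.000e-04] rv [ 1.200e-03 -5.000e-04  9.874e-01] dist 0.365 rot 56.6deg
```

View pics/w19.png

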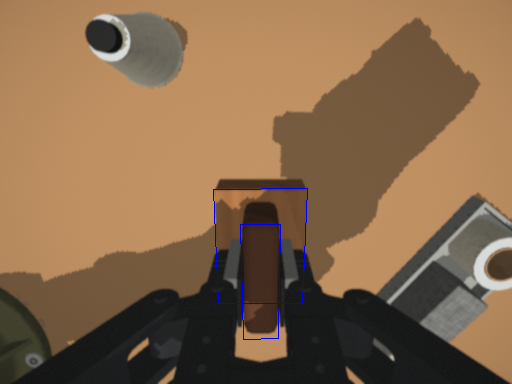

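The stamp is held square in the jaws. I'll carry it to the +y bay, turning the other way round (az negative) so the last joint stays clear of its limit.

Request:
{"op": "play_rows", "data": {"motion": [{"ax":0,"ay":0,"az":-0.15,"dx":0.04,"dy":-0.023,"dz":0,"fingers":0.05},{"ax":0,"ay":0,"az":-0.3,"dx":0.08,"dy":-0.046,"dz":0,"fingers":0.05},{"ax":0,"ay":0,"az":-0.45,"dx":0.12,"dy":-0.069,"dz":0,"fingers":0.05},{"ax":0,"ay":0,"az":-0.6,"dx":0.16,"dy":-0.092,"dz":0,"fingers":0.05},{"ax":0,"ay":0,"az":-0.75,"dx":0.2,"dy":-0.115,"dz":0,"fingers":0.05},{"ax":0,"ay":0,"az":-0.9,"dx":0.24,"dy":-0.138,"dz":0,"fingers":0.05},{"ax":0,"ay":0,"az":-1.05,"dx":0.28,"dy":-0.16,"dz":0,"fingers":0.05},{"ax":0,"ay":0,"az":-1.2,"dx":0.31,"dy":-0.178,"dz":0,"fingers":0.05}]}}

```text
clock: 26.5
position: [0.5172, 0.2705, 0.1578]
tcp_rot: [0.521, 0.854, -0.001, -0.001]
wrist_force: [2.0, -0.7, -0.8]
finger_gap: 0.18
```

```bash
python3 - <<'E'
from h import *
eyes.read_camera("scene");eyes.read_camera("scene")
plan(.5363,.3519,.13,81.5)
E
```

```text
cur [0.5165 0.2732 0.1579] yaw 27.4 gap 0.178 F [-0.2 -0.2 -2. ] t 26.60
to (0.5363, 0.3519, 0.13) yaw 81.5 d [0.0607 0.0538 0.028 ] rv [-3.000e-04 -4.700e-03 -9.447e-01] dist 0.086 rot 54.1deg
```

Request:
{"op": "play_rows", "data": {"motion": [{"ax":0,"ay":0,"az":-0.15,"dx":0.015,"dy":0.013,"dz":0,"fingers":0.05},{"ax":0,"ay":0,"az":-0.3,"dx":0.03,"dy":0.026,"dz":0,"fingers":0.05},{"ax":0,"ay":0,"az":-0.45,"dx":0.045,"dy":0.04,"dz":0,"fingers":0.05},{"ax":0,"ay":0,"az":-0.6,"dx":0.061,"dy":0.054,"dz":0.0,"fingers":0.05},{"ax":0,"ay":0,"az":-0.75,"dx":0.061,"dy":0.054,"dz":0.01,"fingers":0.05},{"ax":0,"ay":0,"az":-0.9,"dx":0.061,"dy":0.054,"dz":0.028,"fingers":0.05},{"ax":0,"ay":0,"az":-0.945,"dx":0.061,"dy":0.054,"dz":0.028,"fingers":0.05},{"ax":0,"ay":0,"az":-0.945,"dx":0.061,"dy":0.054,"dz":0.028,"fingers":0.05}]}}

```text
clock: 27.6
position: [0.5381, 0.3464, 0.13]
tcp_rot: [0.079, 0.997, -0.001, -0.001]
wrist_force: [0.5, -0.0, -1.3]
finger_gap: 0.174
```

```bash
python3 - <<'E'
from h import *
eyes.read_camera("scene")
s=observe();m=eyes.camera_model("wrist");im=eyes.read_camera("wrist")[:,:,::-1].copy()
a=np.radians(-8.5);u=np.array([np.cos(a),np.sin(a)]);v=np.array([-u[1],u[0]]);C=np.array([.5305,.3133])
marks(m,im,[],[(*C,.022,.08,.08,-8.5),(*(C+.039*v),.004,.076,.037,-8.5),(*(C-.039*v),.004,.076,.037,-8.5)])
cv2.imwrite("pics/w20.png",im)
plan(.5363,.3519,.0045,81.5)
E
```

```text
cur [0.5385 0.347  0.1312] yaw 80.9 gap 0.175 F [ 0.3  0.2 -1.7] t 27.70
to (0.5363, 0.3519, 0.0045) yaw 81.5 d [0.0028 0.0046 0.1267] rv [-0.0012 -0.001  -0.0102] dist 0.127 rot 0.6deg
```

View pics/w20.png

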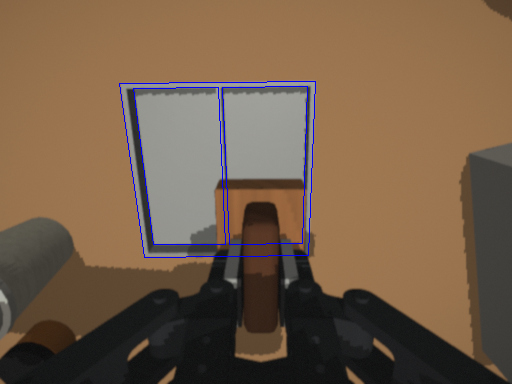

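The tray projection matches, with the right-hand (+y) bay under the stamp. Descend.

Request:
{"op": "play_rows", "data": {"motion": [{"ax":0,"ay":0,"az":-0.01,"dx":0.003,"dy":0.0045,"dz":0.03,"fingers":0.05},{"ax":0,"ay":0,"az":-0.01,"dx":0.003,"dy":0.0045,"dz":0.06,"fingers":0.05},{"ax":0,"ay":0,"az":-0.01,"dx":0.003,"dy":0.0045,"dz":0.085,"fingers":0.05},{"ax":0,"ay":0,"az":-0.01,"dx":0.003,"dy":0.0045,"dz":0.1,"fingers":0.05},{"ax":0,"ay":0,"az":-0.01,"dx":0.003,"dy":0.0045,"dz":0.105,"fingers":0.05},{"ax":0,"ay":0,"az":-0.01,"dx":0.003,"dy":0.0045,"dz":0.105,"fingers":0.05},{"ax":0,"ay":0,"az":-0.01,"dx":0.003,"dy":0.0045,"dz":0.105,"fingers":0.05},{"ax":0,"ay":0,"az":-0.01,"dx":0.003,"dy":0.0045,"dz":0.105,"fingers":0.05}]}}

```text
clock: 28.7
position: [0.5368, 0.3529, 0.0279]
tcp_rot: [0.073, 0.997, 0.0, 0.0]
wrist_force: [0.3, -0.2, -1.5]
finger_gap: 0.176
```

```bash
python3 - <<'E'
from h import *
plan(.5363,.3519,.005,81.5)
im=eyes.read_camera("scene")[:,:,::-1];cv2.imwrite("pics/s21.png",cv2.resize(im[120:240,290:430],(700,600),interpolation=cv2.INTER_CUBIC))
E
```

```text
cur [0.5368 0.3529 0.0279] yaw 81.6 gap 0.176 F [ 0.3 -0.2 -1.5] t 28.70
to (0.5363, 0.3519, 0.005) yaw 81.5 d [ 0.0004 -0.0011  0.0229] rv [0.0008 0.0009 0.0014] dist 0.023 rot 0.1deg
```

View pics/s21.png

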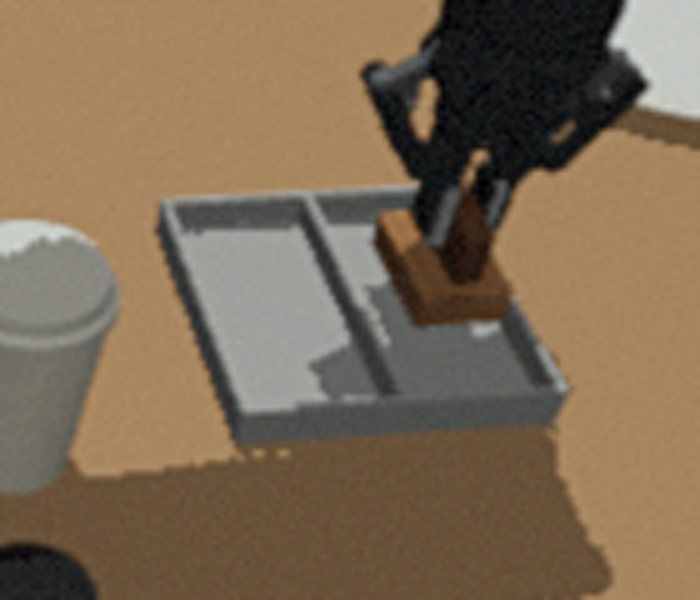

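Request:
{"op": "play_rows", "data": {"motion": [{"ax":0,"ay":0,"az":0,"dx":0,"dy":-0.001,"dz":0.01,"fingers":0.05},{"ax":0,"ay":0,"az":0,"dx":0,"dy":-0.001,"dz":0.018,"fingers":0.05},{"ax":0,"ay":0,"az":0,"dx":0,"dy":-0.001,"dz":0.0225,"fingers":0.05},{"ax":0,"ay":0,"az":0,"dx":0,"dy":-0.001,"dz":0.0225,"fingers":0.05},{"ax":0,"ay":0,"az":0,"dx":0,"dy":-0.001,"dz":0.0225,"fingers":0.05},{"ax":0,"ay":0,"az":0,"dx":0,"dy":-0.001,"dz":0.0225,"fingers":0.5},{"ax":0,"ay":0,"az":0,"dx":0,"dy":-0.001,"dz":0.0225,"fingers":0.5},{"ax":0,"ay":0,"az":0,"dx":0,"dy":-0.001,"dz":0.0225,"fingers":0.5}]}}

```text
clock: 29.75
position: [0.5363, 0.3517, 0.0044]
tcp_rot: [0.073, 0.997, 0.0, -0.0]
wrist_force: [0.7, 0.2, 0.4]
finger_gap: 0.502
```

```bash
python3 - <<'E'
from h import *
plan(.6925,.0797,.15,81.5)
E
```

```text
cur [0.5363 0.3517 0.0044] yaw 81.6 gap 0.502 F [0.7 0.2 0.4] t 29.75
to (0.6925, 0.0797, 0.15) yaw 81.5 d [-0.1943 -0.2462 -0.1456] rv [ 0.0001 -0.0002  0.0016] dist 0.346 rot 0.1deg
```

Request:
{"op": "play_rows", "data": {"motion": [{"ax":0,"ay":0,"az":0,"dx":0,"dy":0,"dz":-0.06,"fingers":0.5},{"ax":0,"ay":0,"az":0,"dx":0,"dy":0,"dz":-0.12,"fingers":0.6},{"ax":0,"ay":0,"az":0.15,"dx":-0.032,"dy":-0.041,"dz":-0.146,"fingers":1},{"ax":0,"ay":0,"az":0.32,"dx":-0.065,"dy":-0.082,"dz":-0.146,"fingers":1},{"ax":0,"ay":0,"az":0.49,"dx":-0.097,"dy":-0.123,"dz":-0.146,"fingers":1},{"ax":0,"ay":0,"az":0.66,"dx":-0.13,"dy":-0.164,"dz":-0.146,"fingers":1},{"ax":0,"ay":0,"az":0.83,"dx":-0.162,"dy":-0.205,"dz":-0.146,"fingers":1},{"ax":0,"ay":0,"az":1.0,"dx":-0.194,"dy":-0.246,"dz":-0.146,"fingers":1}]}}

```text
clock: 30.75
position: [0.6929, 0.0783, 0.1506]
tcp_rot: [0.545, 0.839, 0.0, 0.0]
wrist_force: [0.2, 1.0, 0.7]
finger_gap: 0.999
```

```bash
python3 - <<'E'
from h import *
im=eyes.read_camera("scene")[:,:,::-1];cv2.imwrite("pics/s22.png",cv2.resize(im[120:240,290:430],(700,600),interpolation=cv2.INTER_CUBIC))
eyes.read_camera("top")
plan(.6925,.0797,.12,-8.5)
E
```

```text
cur [0.6953 0.0712 0.1494] yaw 23.5 gap 1.000 F [-0.1 -0.  -0.7] t 30.85
to (0.6925, 0.0797, 0.12) yaw -8.5 d [0.0091 0.0008 0.0294] rv [3.000e-04 4.800e-03 5.578e-01] dist 0.031 rot 32.0deg
```

View pics/s22.png

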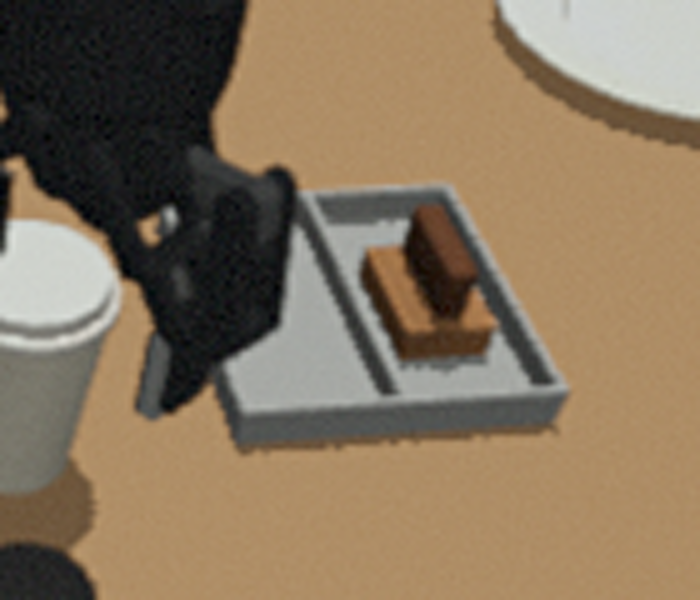

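The stamp stands flat in the right-hand bay. I'll pick up the jar at the current yaw, which is well clear of the coffee cup.

```bash
python3 - <<'E'
from h import *
for i in range(2): eyes.read_camera("top")
m=eyes.camera_model("wrist");im=eyes.read_camera("wrist")[:,:,::-1].copy()
marks(m,im,[(.6925,.0797,.048,.028),(.6925,.0797,0,.027)])
cv2.imwrite("pics/w23.png",im)
plan(.6925,.0797,-.005,24)
E
```

```text
cur [0.6919 0.0805 0.1504] yaw 24.4 gap 1.001 F [0.1 0.6 0.9] t 31.00
to (0.6925, 0.0797, -0.005) yaw 24.0 d [-0.0012  0.0002  0.1554] rv [-0.0001 -0.0011  0.0063] dist 0.155 rot 0.4deg
```

View pics/w23.png

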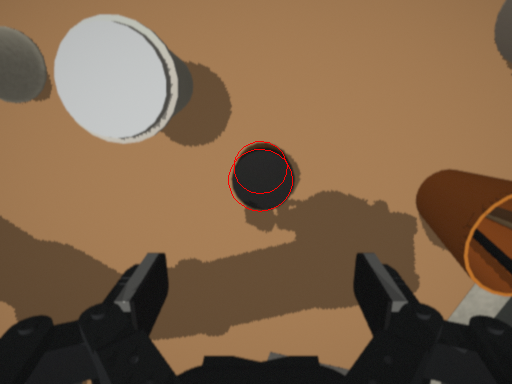

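The projected circles match the jar lid at (262,180). Grip it.

Request:
{"op": "play_rows", "data": {"motion": [{"ax":0,"ay":0,"az":0,"dx":-0.001,"dy":0,"dz":0.05,"fingers":1},{"ax":0,"ay":0,"az":0,"dx":-0.001,"dy":0,"dz":0.1,"fingers":1},{"ax":0,"ay":0,"az":0,"dx":-0.001,"dy":0,"dz":0.14,"fingers":1},{"ax":0,"ay":0,"az":0,"dx":-0.001,"dy":0,"dz":0.154,"fingers":1},{"ax":0,"ay":0,"az":0,"dx":-0.001,"dy":0,"dz":0.155,"fingers":1},{"ax":0,"ay":0,"az":0,"dx":-0.001,"dy":0,"dz":0.155,"fingers":1},{"ax":0,"ay":0,"az":0,"dx":-0.001,"dy":0,"dz":0.155,"fingers":0.4},{"ax":0,"ay":0,"az":0,"dx":-0.001,"dy":0,"dz":0.155,"fingers":0.4}], "squeeze": 40}}

```text
clock: 32.0
position: [0.6934, 0.0791, -0.0029]
tcp_rot: [0.543, 0.84, 0.001, 0.001]
wrist_force: [-0.4, -0.1, 3.7]
finger_gap: 0.642
```

Request:
{"op": "play_rows", "data": {"motion": [{"ax":0,"ay":0,"az":0,"dx":0,"dy":0,"dz":0,"fingers":0.4},{"ax":0,"ay":0,"az":0,"dx":0,"dy":0,"dz":0,"fingers":0.4},{"ax":0,"ay":0,"az":0,"dx":0,"dy":0,"dz":0,"fingers":0.4},{"ax":0,"ay":0,"az":0,"dx":0,"dy":0,"dz":0,"fingers":0.4},{"ax":0,"ay":0,"az":0,"dx":0,"dy":0,"dz":-0.04,"fingers":0.4},{"ax":0,"ay":0,"az":0,"dx":0,"dy":0,"dz":-0.1,"fingers":0.4},{"ax":0,"ay":0,"az":0,"dx":0,"dy":0,"dz":-0.16,"fingers":0.4},{"ax":0,"ay":0,"az":0,"dx":0,"dy":0,"dz":-0.16,"fingers":0.4}]}}

```text
clock: 33.0
position: [0.6951, 0.0807, 0.1618]
tcp_rot: [0.543, 0.84, 0.004, 0.003]
wrist_force: [0.4, 0.3, -1.8]
finger_gap: 0.644
```

```bash
python3 - <<'E'
from h import *
eyes.read_camera("top")
s=observe();m=eyes.camera_model("wrist");im=eyes.read_camera("wrist")[:,:,::-1].copy()
p=s["position"]
marks(m,im,[(p[0],p[1],p[2]+.053,.028)])
cv2.imwrite("pics/w24.png",im)
plan(.5247,.2747,.15,-8.5)
E
```

```text
cur [0.6927 0.0788 0.1561] yaw 24.3 gap 0.639 F [-0.1 -0.3 -2.1] t 33.10
to (0.5247, 0.2747, 0.15) yaw -8.5 d [ 0.2477 -0.0726  0.0058] rv [0.0011 0.0007 0.5721] dist 0.258 rot 32.8deg
```

View pics/w24.png

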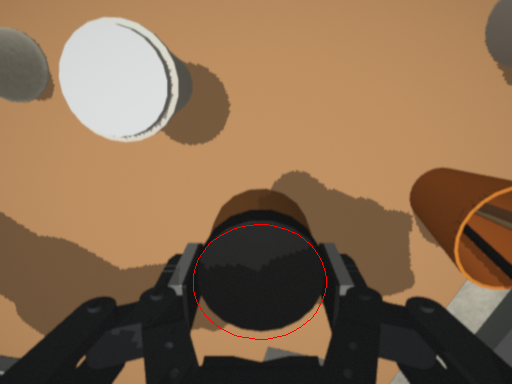

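The jar is held upright (lid at (262,275), about 2 mm off along tool x). Carry it to the other bay.

Request:
{"op": "play_rows", "data": {"motion": [{"ax":0,"ay":0,"az":0.11,"dx":0.049,"dy":-0.0145,"dz":0,"fingers":0.4},{"ax":0,"ay":0,"az":0.22,"dx":0.098,"dy":-0.029,"dz":0,"fingers":0.4},{"ax":0,"ay":0,"az":0.33,"dx":0.147,"dy":-0.0435,"dz":0,"fingers":0.4},{"ax":0,"ay":0,"az":0.44,"dx":0.197,"dy":-0.058,"dz":0,"fingers":0.4},{"ax":0,"ay":0,"az":0.55,"dx":0.246,"dy":-0.073,"dz":0,"fingers":0.4},{"ax":0,"ay":0,"az":0.572,"dx":0.246,"dy":-0.073,"dz":0,"fingers":0.4},{"ax":0,"ay":0,"az":0.572,"dx":0.246,"dy":-0.073,"dz":0.03,"fingers":0.4},{"ax":0,"ay":0,"az":0.572,"dx":0.246,"dy":-0.073,"dz":0.06,"fingers":0.4}]}}

```text
clock: 34.1
position: [0.5248, 0.2717, 0.0935]
tcp_rot: [0.758, 0.653, -0.001, 0.0]
wrist_force: [1.0, -0.1, -1.4]
finger_gap: 0.636
```

```bash
python3 - <<'E'
from h import *
eyes.read_camera("top");eyes.read_camera("top")
s=observe();m=eyes.camera_model("wrist");im=eyes.read_camera("wrist")[:,:,::-1].copy()
p=s["position"]
a=np.radians(-8.5);u=np.array([np.cos(a),np.sin(a)]);v=np.array([-u[1],u[0]]);C=np.array([.5305,.3133])
marks(m,im,[(p[0],p[1],p[2]+.053,.028)],[(*C,.022,.08,.08,-8.5),(*(C+.039*v),.004,.076,.037,-8.5),(*(C-.039*v),.004,.076,.037,-8.5)])
cv2.imwrite("pics/w25.png",im)
plan(.5247,.2730,.0,-8.5)
E
```

```text
cur [0.5239 0.2713 0.0932] yaw -8.5 gap 0.638 F [ 0.   0.4 -0.9] t 34.25
to (0.5247, 0.273, 0.0) yaw -8.5 d [0.0022 0.0009 0.0932] rv [-0.0042  0.0035 -0.0001] dist 0.093 rot 0.3deg
```

View pics/w25.png

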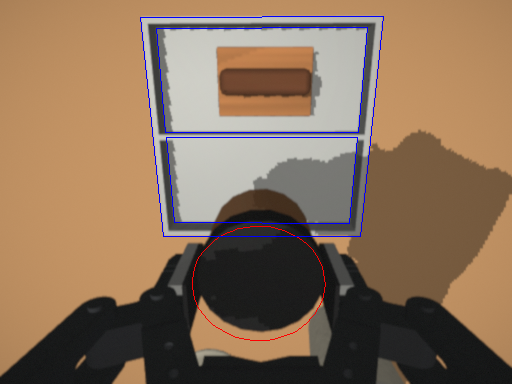

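Request:
{"op": "play_rows", "data": {"motion": [{"ax":0,"ay":0,"az":0,"dx":0.001,"dy":0,"dz":0.03,"fingers":0.4},{"ax":0,"ay":0,"az":0,"dx":0.001,"dy":0,"dz":0.055,"fingers":0.4},{"ax":0,"ay":0,"az":0,"dx":0.001,"dy":0,"dz":0.075,"fingers":0.4},{"ax":0,"ay":0,"az":0,"dx":0.001,"dy":0,"dz":0.08,"fingers":0.4},{"ax":0,"ay":0,"az":0,"dx":0.001,"dy":0,"dz":0.08,"fingers":0.4},{"ax":0,"ay":0,"az":0,"dx":0.001,"dy":0,"dz":0.08,"fingers":0.4},{"ax":0,"ay":0,"az":0,"dx":0.001,"dy":0,"dz":0.08,"fingers":0.4},{"ax":0,"ay":0,"az":0,"dx":0.001,"dy":0,"dz":0.08,"fingers":0.4}]}}

```text
clock: 35.25
position: [0.5253, 0.2742, 0.016]
tcp_rot: [0.757, 0.653, 0.0, 0.0]
wrist_force: [-0.7, -0.1, -1.4]
finger_gap: 0.637
```

```bash
python3 - <<'E'
from h import *
plan(.5247,.2730,.0005,-8.5)
E
```

```text
cur [0.5253 0.2742 0.016 ] yaw -8.5 gap 0.637 F [-0.7 -0.1 -1.4] t 35.25
to (0.5247, 0.273, 0.0005) yaw -8.5 d [-0.0013 -0.0004  0.0155] rv [ 0.0006 -0.0003  0.0003] dist 0.016 rot 0.0deg
```

Request:
{"op": "play_rows", "data": {"motion": [{"ax":0,"ay":0,"az":0,"dx":-0.001,"dy":0,"dz":0.008,"fingers":0.4},{"ax":0,"ay":0,"az":0,"dx":-0.001,"dy":0,"dz":0.013,"fingers":0.4},{"ax":0,"ay":0,"az":0,"dx":-0.001,"dy":0,"dz":0.0155,"fingers":0.4},{"ax":0,"ay":0,"az":0,"dx":-0.001,"dy":0,"dz":0.0155,"fingers":0.4},{"ax":0,"ay":0,"az":0,"dx":-0.001,"dy":0,"dz":0.0155,"fingers":0.4},{"ax":0,"ay":0,"az":0,"dx":-0.001,"dy":0,"dz":0.0155,"fingers":1},{"ax":0,"ay":0,"az":0,"dx":-0.001,"dy":0,"dz":0.0155,"fingers":1},{"ax":0,"ay":0,"az":0,"dx":-0.001,"dy":0,"dz":0.0155,"fingers":1}]}}

```text
clock: 36.25
position: [0.5249, 0.2733, -0.0002]
tcp_rot: [0.757, 0.653, -0.0, -0.0]
wrist_force: [0.0, -0.4, -0.0]
finger_gap: 0.998
```

Request:
{"op": "play_rows", "data": {"motion": [{"ax":0,"ay":0,"az":0,"dx":0,"dy":0,"dz":-0.04,"fingers":1},{"ax":0,"ay":0,"az":0,"dx":0,"dy":0,"dz":-0.1,"fingers":1},{"ax":0,"ay":0,"az":0,"dx":0,"dy":0,"dz":-0.16,"fingers":1},{"ax":0,"ay":0,"az":0,"dx":0,"dy":0,"dz":-0.22,"fingers":1},{"ax":0,"ay":0,"az":0,"dx":-0.05,"dy":-0.03,"dz":-0.25,"fingers":1},{"ax":0,"ay":0,"az":0,"dx":-0.1,"dy":-0.05,"dz":-0.25,"fingers":1},{"ax":0,"ay":0,"az":0,"dx":-0.14,"dy":-0.06,"dz":-0.25,"fingers":1},{"ax":0,"ay":0,"az":0,"dx":-0.14,"dy":-0.06,"dz":-0.25,"fingers":1}]}}

```text
clock: 37.25
position: [0.4443, 0.1402, 0.2501]
tcp_rot: [0.759, 0.651, -0.001, 0.001]
wrist_force: [0.4, 0.6, 0.2]
finger_gap: 0.998
```

```bash
python3 - <<'E'
from h import *
for i in range(3): s=observe();im=eyes.read_camera("scene")[:,:,::-1]
cv2.imwrite("pics/s30.png",cv2.resize(im[110:290,50:420],(800,390),interpolation=cv2.INTER_CUBIC))
t=eyes.read_camera("top")[:,:,::-1];cv2.imwrite("pics/t30.png",cv2.resize(t[120:280,90:420],(800,388),interpolation=cv2.INTER_CUBIC))
print(observe()["clock"],observe()["position"],observe()["wrist_force"])
E
```

```text
37.45 [0.44531452 0.14482066 0.25015583] [-0.11416422  0.63446296 -0.20371378]
```

View pics/s30.png

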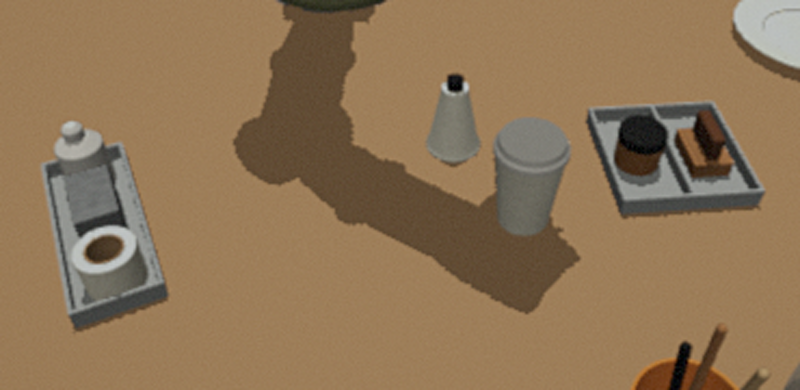

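View pics/t30.png

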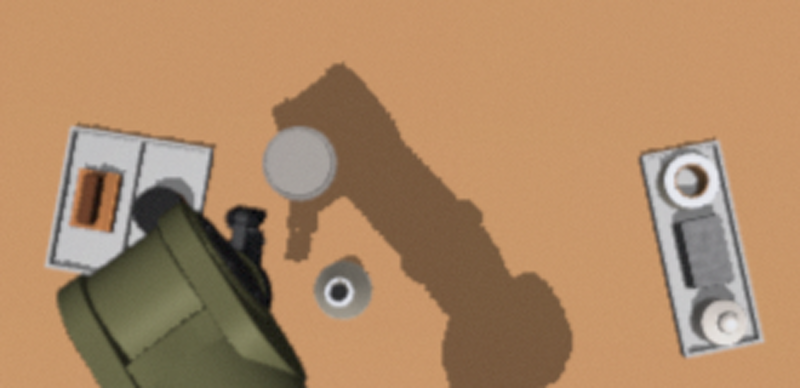

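Both kits are complete and upright. The cup at about (300,162) and the cone at about (340,290) in the top crop haven't moved. Handing in.

```bash
python3 - <<'E'
from station import job
print(job.hand_in())
E
```

```text
the job is handed in; nothing more can be done
None
```

Both kits are made up and handed in at about 37 s of the 134 s allowed.

- **Masking kit:** The tape went in at one end of the long tray and the bottle at the other. By the top-view measurement before the brick went in, they stood about 5–6 mm from the end walls. The brick went in last, lengthwise, in the gap of about 99 mm between them, which leaves it roughly 12 mm of play at each end.
- **Printing kit:** The printing block is in the +y bay of the square tray and the jar is in the −y bay.

The last scene and top pictures show everything upright in its tray and let go, with the arm clear. The cup and cone look unmoved by eye; I did not re-measure them. In the final top view the arm partly hid the jar, but the scene view shows it standing in its bay. At the readings taken after each move the wrist force stayed under about 6 N.

One check disagreed. The real fingertips sit about 28 mm behind the reported TCP, so the first grasp closed on nothing just above the tape. I confirmed the offset from two camera views, and lowering by it worked for every grasp after that.

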